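Put stray stirring bars away from behind the glassware

TASK

Two white stirring bars lie in the blue tray behind the stoppered flask and the capped bottle. First set the flask and the bottle aside, both standing on the black rubber mat; then lay each stirring bar in the slot of its own length in the stirring-bar case (slide its clear cover back for that, and fully shut afterwards), and stand the flask and the bottle back in the tray, each on the spot where it was. Keep the glassware upright, and do not move the beaker.

Things in the scene. Friction and masses are not known exactly. Their poses are not given: they have to be found in the camera images.
- tray: Fixed low blue plastic tray, 170 (x) x 220 (y) mm, floor 3 mm thick, rim 19 mm high. Origin: centre of its underside on the bench; x away from the robot, y left, z up. Flask and bottle stand in the middle of it, about 100 mm apart along y; close behind each (5 to 21 mm) lies one bar, along y. No finger fits beside a bar until the glassware is gone, then 25 mm or more.
- mat: Fixed black rubber bench mat, 130 (x) x 220 (y) x 3 mm, lying flat; the side area for flask and bottle, which fit on it side by side along y (for example 55 mm left and right of its centre). Origin: centre of its underside on the bench; z up.
- case: Fixed grey case, 170 (x) x 112 (y) x 33 mm. Origin: centre of underside; +x: way the cover opens, y left. Black insert (top z 10 mm), two slots along y, 30 mm wide, floor at z 5: LONG slot 86 mm, in front, centre x -43, y 0; SHORT slot 54 mm, centre x -1, y +16. Front wall 24 high, inner face x -80; cover fully back, the opening ends at x +37. Ignore 3 tiny bars fixed beside the short slot.
- cover (a joint): Clear sliding cover of the case, in m: 0 = fully shut, 0.122 = fully back (stop). It slides along the case's +x with about 2 N of friction and stays where it is left. It starts shut or up to 20 mm ajar.
- cover_grip (a point): Centre of the upright grey grip rib on the cover, to be pinched from above, fingers closing along the case's x: 12 mm thick along x, 60 long along y, 16 high (top 8 mm above this point, the cover's face 8 mm below it), 15 mm behind the cover's front edge. Cover shut: at x -70, y 0, z 36.5 mm in the case frame.
- flask: Small empty conical glass flask with a dark rubber stopper; base 64 mm across, 126 mm high in all; straight neck 28 mm across from 80 to 106 mm height, stopper 29 to 30 mm across from 106 to 126. Grip neck or stopper from above. 60 to 130 g. Origin: centre of its underside; z up.
- bottle: Small cylindrical amber bottle with paper label and black cap; body 56 mm across up to 72 mm, 114 mm high in all; cap 38 mm across from 92 to 114 mm height, neck below it 32 mm. Grip the cap from above. 100 to 210 g. Origin: centre of its underside; z up.
- bar_long: Long white octagonal stirring bar, 70 mm long along its y axis, 14 mm thick, about 35 g. Origin: its middle, on its axis (7 mm above what it lies on). It may have rolled about y, so only the direction of y matters. Its slot is the long one.
- bar_short: Short white octagonal stirring bar, 40 mm long along its y axis, 14 mm thick, about 20 g. Origin: its middle, on its axis (7 mm above what it lies on). Only the direction of y matters. Its slot is the short one.
- beaker: Bystander: empty glass beaker, 68 mm across (72 at the rim), 90 mm high, standing beyond the work. Origin: centre of its underside. Leave it where it is.

How it is judged (in metres and radians):
On the way, in this order (a step that is already met when the one before it is completed fails the run):
1. the flask and the bottle both stand, released, on the rubber mat (x of flask in the frame of mat between -0.065 and 0.065 m and y of flask in the frame of mat between -0.11 and 0.11 m and z of flask in the frame of mat between -0.002 and 0.007 m and angle between each of flask, bottle's own z axis and vertical below 0.1 rad and linear speed of each of flask, bottle below 0.03 m/s and contact force between each of flask, bottle and the fingers below 0.1 N and x of bottle in the frame of mat between -0.065 and 0.065 m and y of bottle in the frame of mat between -0.11 and 0.11 m and z of bottle in the frame of mat between -0.002 and 0.007 m), for 0.2 s.
2. the long bar lies in the long slot and the short bar in the short slot, released (x of bar_long in the frame of case between -0.054 and -0.032 m and y of bar_long in the frame of case between -0.012 and 0.012 m and z of bar_long in the frame of case between 0.009 and 0.0148 m and angle between the y axis of each of bar_long, bar_short and the y axis of case, either way round below 0.35 rad and angle between each of bar_long, bar_short's own y axis and vertical above 1.47 rad and linear speed of each of bar_long, bar_short below 0.03 m/s and contact force between each of bar_long, bar_short and the fingers below 0.1 N and x of bar_short in the frame of case between -0.012 and 0.01 m and y of bar_short in the frame of case between 0.004 and 0.028 m and z of bar_short in the frame of case between 0.009 and 0.0148 m), for 0.2 s.
At the end, for the whole second after the job is handed in: Each bar lies flat in the slot of its own length (its middle within the slot, about 11 mm of the slot's centre, along the slot within 0.35 rad); the cover is shut to within 4 mm; flask and bottle stand upright, each within 15 mm of where it stood at the start; all released and at rest (all of step 2 and value of joint cover below 0.004 m and distance of each of flask, bottle from where it was at the start of the episode below 0.015 m and angle between each of flask, bottle's own z axis and vertical below 0.1 rad and linear speed of each of flask, bottle below 0.03 m/s and contact force between each of flask, bottle and the fingers below 0.1 N); the robot touches nothing.
It fails at once if the flask or the bottle is tipped over (more than 0.6 rad) (angle between any of flask, bottle's own z axis and vertical above 0.6 rad).
It fails at once if the beaker is moved more than 30 mm (distance of beaker from where it was at the start of the episode above 0.03 m).
It also fails if it takes over 150 s, if anything falls off the work surface, if the arm or the gripper's body presses on something with over 40 N, if the wrist force passes 120 N, or if a joint passes its speed limit or range.

ROBOT

A 7-joint arm with a two-finger parallel gripper is mounted at the origin on the work surface. World frame = base frame: x ahead of the robot, y to its left, z up, the work surface at z = 0. Lengths are in mm, angles in rad, forces in N, time in s.
With the tool pointing down it reaches from about 400 to 850 mm from the base axis. Payload 10.4 kg.
Tool frame: the origin (TCP) lies midway between the tips of the shut fingers; the grasp point (between the pads) lies 19 mm behind it; z points along the fingers, x is the direction in which the jaws open and shut, and the axes are right-handed (so a half turn about z gives the same grasp; the last joint's range is limited). The gripper opens to 85 mm and grips with 20 to 120 N. Pads are 22 mm wide; open, the fingers measure 114 mm over their backs; the gripper's body (76 mm by 85 mm) begins 54 mm behind the grasp point. The pads swing forward as they close: fully open they stand 13 mm farther back than shut.
Start: joints at [-1.274, 0.332, -0.065, 1.46, 0.022, 1.35, -0.088], TCP at [196.473, 593.338, 231.338] pointing down, gripper open.
Joint ranges: [-2.6, 2.6], [-0.5, 2.12], [-1.47, 1.34], [0.16, 2.42], [-1.27, 4.41], [0.06, 2.06], [-2.6, 2.6]. Speed limits (rad/s): [2.22, 2.22, 2.79, 2.79, 3.14, 3.14, 3.14].

INTERFACE

Orientations are given as a 3x3 rotation matrix whose columns are the frame's x, y, z axes.
In Python, from rig import arm, viewer gives the robot as it stands.
- The arm moves only by the shell command python3 -m creep 'ROWS' [FORCE]. ROWS is JSON, a list of rows, each a list of 7 numbers: the shift along the world's x, y, z in m, then the turn, a rotation vector about the world's x, y, z in rad, then the finger opening in m, from 0 to 0.0854. A call has 1 to 20 rows; each row is the pose to reach, as a shift and turn from the pose commanded when the call began; what a row does not reach only later rows make up. A row lasts 1/10 s, in which the tool goes at most 50 mm and 8.59 degrees, less where a joint would pass 70% of its speed; a pose out of reach is approached as far as the arm can. A call with a gripper value outside its range is refused whole. The fingers move at their own pace and stop on an object; FORCE is the grip in N (left out, the last holds). Time passes only in rows, so rows that repeat a pose let the fingers close. It gives the time, the measured TCP pose, the force and the opening at its end, in the units of the state.
- arm.read_state(): the state, without advancing time (a new reading comes with each control period).
- viewer.get_image(name): name is "scene" or "top"; returns (picture, depth): 420x560x3 uint8, red, green, blue; 420x560 float32, mm along the optical axis (not along the pixel's ray), 0 where there is no reading.
- viewer.camera_info(name): a dict with "fx", "fy", "cx", "cy" (pixels), "extrinsics" (4x4, takes a point from world to camera coordinates). Camera axes: x right, y down, z forward; pixel columns grow to the right and rows downward; lengths in mm; the calibration is good to about 2 mm. A picture is of the moment at which its call begins. camera_info takes no time and is no camera call.
- arm.job_done(): hands the job in, once; it reports no verdict.
The state is a dict: "time_s": time; "q": joint angles; "dq": joint speeds; "effort": joint torques, N m; "eef_pos": TCP position; "tcp_rot": TCP orientation; "wrist_force": force on the tool from outside, world axes, zero at the start; "torque": the same for the moment, N m; "width": opening from 0.0 (shut) to 1.0 (fully open).
Only numpy, scipy, OpenCV 4.12 (cv2) and the standard library are available. Lean on these libraries where they do the work, as an engineer would, in place of code of your own. Each camera call takes 0.05 s, during which the arm holds its last target.

## Working session

There is one attempt and no reset: what is moved stays moved. The work goes in short steps, Python scripts to look and compute and a shell command to move; the robot and the scene stay as the last step left them, time stands still between calls to the robot, and variables do not carry over. Pictures are saved under pics/ and viewed, and the job is handed in when it is done.

```bash
mkdir -p pics; ls
python3 - <<'E'
from rig import arm, viewer
import cv2,numpy as np
for n in ("scene","top"):
    im,d=viewer.get_image(n); cv2.imwrite(f"pics/{n}0.png",im[:,:,::-1]); np.savez(f"pics/{n}0.npz",im=im,d=d)
    c=viewer.camera_info(n); print(c)
s=arm.read_state(); print(s)
E
```

```text
pics
{'fx': 533.978663566605, 'fy': 533.978663566605, 'cx': 284.04338638391806, 'cy': 211.44978180931574, 'extrinsics': array([[-6.92106892e-01,  7.21722180e-01, -1.02540342e-02,
         3.97082018e+02],
       [ 4.53969585e-01,  4.24208769e-01, -7.83555062e-01,
        -2.19346982e+02],
       [-5.61159217e-01, -5.46958878e-01, -6.21237731e-01,
         1.59250911e+03],
       [ 0.00000000e+00,  0.00000000e+00,  0.00000000e+00,
         1.00000000e+00]])}
{'fx': 384.3171195044272, 'fy': 384.3171195044272, 'cx': 283.7290723143465, 'cy': 200.74179781091118, 'extrinsics': array([[ 3.15875773e-03, -9.99967739e-01,  7.38534004e-03,
        -1.75400436e+01],
       [-9.97402007e-01, -3.68198767e-03, -7.19421971e-02,
         5.72914055e+02],
       [ 7.19670689e-02, -7.13890501e-03, -9.97381460e-01,
         8.98739263e+02],
       [ 0.00000000e+00,  0.00000000e+00,  0.00000000e+00,
         1.00000000e+00]])}
{'time_s': 0.1, 'q': array([-1.27358868,  0.33281483, -0.06470057,  1.46083299,  0.02159834,
        1.34986713, -0.08850071]), 'dq': array([ 1.22430142e-03, -2.01970533e-03, -6.11324258e-04, -3.03652089e-03,
       -8.06112444e-05,  1.23992184e-03, -7.32056403e-04]), 'effort': array([ 1.06952724e-03, -6.26738191e+01,  4.89560002e-02, -3.92433679e+01,
        1.62026327e-02,  6.84787519e-03, -2.56955195e-05]), 'eef_pos': array([196.39165669, 593.0112552 , 230.60325965]), 'tcp_rot': array([[ 3.14366513e-01,  9.49301629e-01, -3.36757554e-04],
       [ 9.49300897e-01, -3.14366690e-01, -1.17988545e-03],
       [-1.22593253e-03,  5.12322265e-05, -9.99999247e-01]]), 'wrist_force': array([ 0.43367578, -0.18351097, -0.31598511]), 'torque': array([ 6.41000759e-03,  1.63131773e-03, -7.81416885e-06]), 'width': 1.004404265850389}
```

View pics/scene0.png

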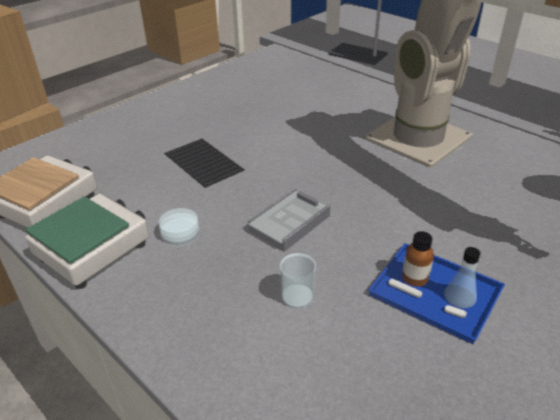

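View pics/top0.png

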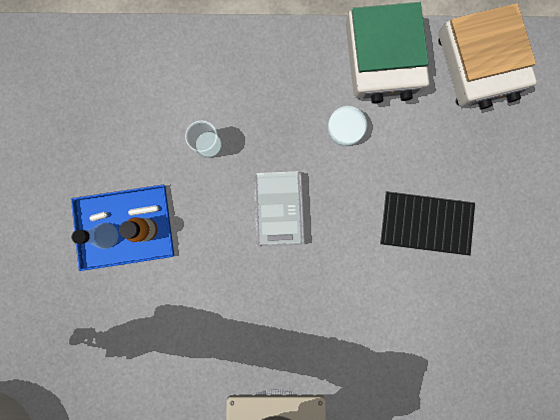

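```bash
cat > h.py <<'E'
from rig import arm, viewer
import cv2,numpy as np
def plane(n,u,v,z):
    c=viewer.camera_info(n);E=c['extrinsics'];R=E[:3,:3];t=E[:3,3]
    o=-R.T@t; d=R.T@np.array([(u-c['cx'])/c['fx'],(v-c['cy'])/c['fy'],1])
    return o+d*(z-o[2])/d[2]
def cloud(n,d):
    c=viewer.camera_info(n);E=c['extrinsics'];R=E[:3,:3];t=E[:3,3]
    v,u=np.mgrid[:d.shape[0],:d.shape[1]]
    P=np.stack([(u-c['cx'])/c['fx']*d,(v-c['cy'])/c['fy']*d,d],-1)-t
    P=P@R; P[d<=0]=np.nan; return P
def proj(n,p):
    c=viewer.camera_info(n);E=c['extrinsics'];q=E[:3,:3]@np.array(p)+E[:3,3]
    return c['cx']+c['fx']*q[0]/q[2],c['cy']+c['fy']*q[1]/q[2]
def crop(n,im,u0,v0,u1,v1,k,out):
    cv2.imwrite(out,cv2.resize(im[v0:v1,u0:u1,::-1],None,fx=k,fy=k,interpolation=cv2.INTER_CUBIC))
E
python3 - <<'E'
from h import *
z=np.load('pics/top0.npz'); im=z['im']
crop('top',im,60,170,190,280,6,'pics/t_tray.png')
crop('top',im,240,160,320,255,6,'pics/t_case.png')
z2=np.load('pics/scene0.npz'); crop('scene',z2['im'],360,225,510,335,5,'pics/s_tray.png')
P=cloud('top',z['d'])
for n,(u,v) in dict(stop=(80,237),cap=(129,230),mat=(428,224),bench=(220,240),barS=(98,216),barL=(143,210)).items(): print(n,P[v,u])
E
```

```text
stop [487.67468063 410.85306099 127.82295905]
cap [502.53436622 312.95435546 118.23307629]
mat [ 518.77718469 -367.34237369    2.49692015]
bench [478.44064271 138.46754556   0.54805367]
barS [535.12734256 428.1326884   15.80188961]
barL [549.73508698 320.39264225  18.34258808]
```

View pics/t_tray.png

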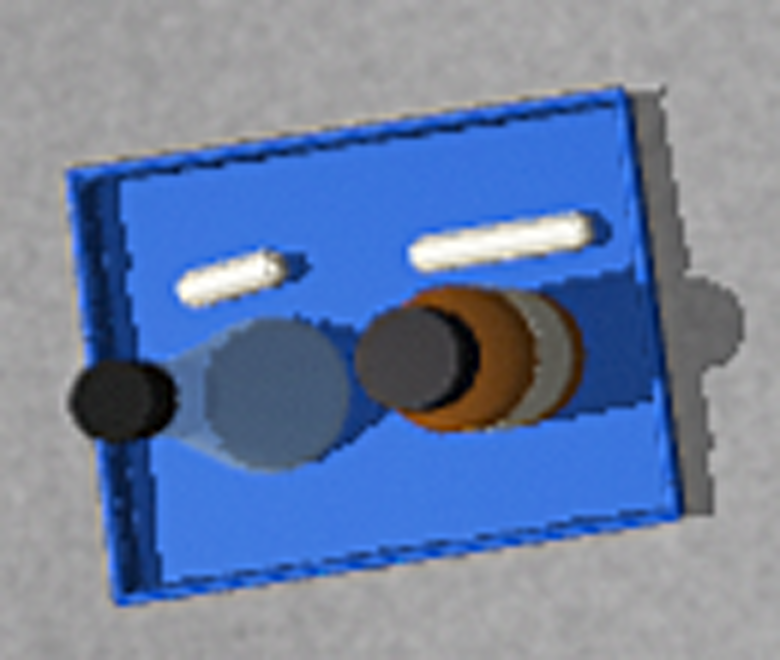

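View pics/t_case.png

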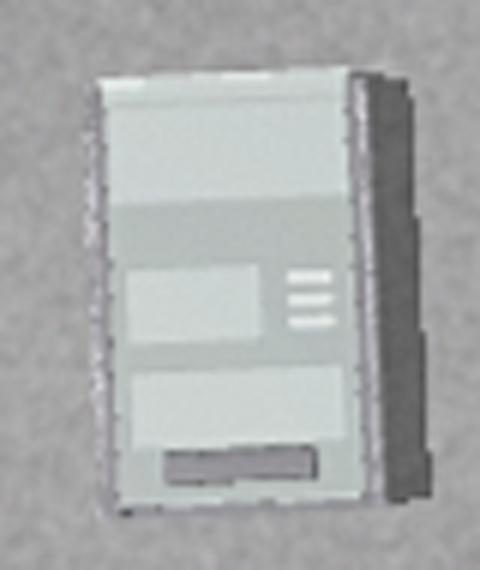

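View pics/s_tray.png

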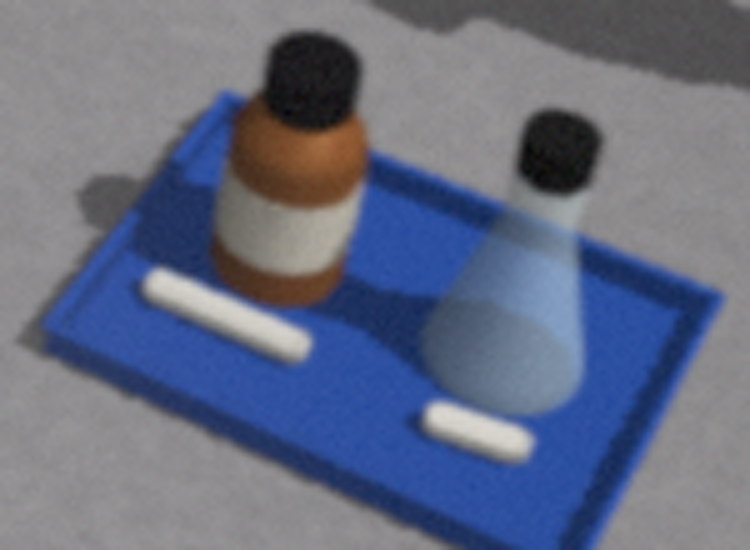

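Run:
```python
from h import *
np.set_printoptions(precision=1,suppress=True)
def t(x,y,z,o=(60,170),k=6): return plane('top',(x+.5)/k-.5+o[0],(y+.5)/k-.5+o[1],z)
tr=[t(*p,19) for p in((68,170),(622,88),(682,515),(118,605))]
print('tray',tr,np.mean(tr,0)); 
for i in range(4): print(np.linalg.norm(tr[i]-tr[(i+1)%4]))
e=tr[0]-tr[1]; f=tr[3]-tr[2]; print('yaw',np.degrees(np.arctan2(-e[0],e[1])),np.degrees(np.arctan2(-f[0],f[1])))
print('flask base',t(277,394,4),'stop',t(109,400,129),'cap',t(408,358,117))
for n,a,b in (('L',(410,255),(595,228)),('S',(177,292),(285,262))):
    A=t(*a,12);B=t(*b,12); print(n,(A+B)/2,np.linalg.norm(A-B),np.degrees(np.arctan2(-(A-B)[0],(A-B)[1])))
o=(240,160)
for n,c,z in (('long',[(132,375),(342,365),(345,440),(133,448)],8),('short',[(126,270),(260,264),(262,338),(128,343)],8),('grip',[(163,450),(316,445),(318,478),(165,483)],44.5)):
    q=[t(*p,z,o) for p in c]; d=q[0]-q[1]+q[3]-q[2]; print(n,np.mean(q,0),[np.linalg.norm(q[i]-q[(i+1)%4]) for i in range(4)],np.degrees(np.arctan2(-d[0],d[1])))
# depth based
z=np.load('pics/top0.npz');P=cloud('top',z['d']);im=z['im']
dark=(im.max(-1)<80)
for n,(u0,v0,u1,v1),zl,zh in (('stop',(60,220,100,255),118,140),('cap',(110,210,145,250),108,130)):
    s=P[v0:v1,u0:u1].reshape(-1,3); s=s[(s[:,2]>zl)&(s[:,2]<zh)]; print(n,len(s),np.median(s,0),s.min(0),s.max(0),(s.min(0)+s.max(0))/2)
# mat
m=dark.copy(); m[:,:370]=0;m[:180]=0;m[270:]=0; m[:,485:]=0
c=cv2.minAreaRect(np.argwhere(m)[:,::-1].astype(np.float32)); b=cv2.boxPoints(c); q=[plane('top',u,v,3) for u,v in b];print('mat',b,q,np.mean(q,0),[np.linalg.norm(q[i]-q[(i+1)%4]) for i in range(4)])
# scene checks: project
s=np.load('pics/scene0.npz');print(P[136,204],'beaker')
```

```text
tray [array([578. , 492.7,  19. ]), array([611.7, 273.5,  19. ]), array([442.3, 245.6,  19. ]), array([406.7, 465.8,  19. ])] [509.7 369.4  19. ]
221.7466903445373
171.6325568207365
223.10639492235578
173.39758816025522
yaw 8.742973753833892 9.198741659788318
flask base [489.1 413.3   4. ] stop [489.2 415.  129. ] cap [504.1 316.5 117. ]
L [550.4 321.9  12. ] 74.4526436453536 8.565346893048892
S [535.8 429.7  12. ] 44.2863878936351 15.91138546957785
long [509.3  -5.1   8. ] [np.float64(84.6479652727351), np.float64(30.133135492956416), np.float64(85.22264068446269), np.float64(29.27736600896629)] 2.6195572163004868
short [550.8  12.8   8. ] [np.float64(54.16291036098507), np.float64(29.901811572687983), np.float64(54.0230940146671), np.float64(29.47884291624723)] 2.5545108542137855
grip [487.3  -6.3  44.5] [np.float64(59.07401034081248), np.float64(12.703691165526983), np.float64(59.014091240841026), np.float64(12.697275102553656)] 2.0358555863857797
stop 190 [489.8 412.  129. ] [475.  399.4 118.1] [502.3 429.4 133.7] [488.7 414.4 125.9]
cap 269 [504.6 315.  117.4] [485.5 298.  108.1] [521.8 335.1 121.8] [503.6 316.5 114.9]
mat [[379.5 243.7]
 [386.1 191.5]
 [476.4 202.8]
 [469.9 255. ]] [array([ 470.7, -248.2,    3. ]), array([ 597.8, -266.1,    3. ]), array([ 570.9, -487.1,    3. ]), array([ 444.2, -467.1,    3. ])] [ 520.9 -367.1    3. ] [np.float64(128.34006962982127), np.float64(222.65922363347354), np.float64(128.35148047396999), np.float64(220.46580183211668)]
[733.  180.9   4.9] beaker
```

```bash
python3 -m creep '[[0.03,-0.018,0,0,0,-0.11,0.06],[0.06,-0.036,0,0,0,-0.22,0.06],[0.09,-0.054,0,0,0,-0.33,0.06],[0.12,-0.072,0,0,0,-0.44,0.06],[0.15,-0.09,0,0,0,-0.55,0.06],[0.18,-0.108,0,0,0,-0.66,0.06],[0.21,-0.126,0,0,0,-0.77,0.06],[0.24,-0.144,-0.01,0,0,-0.88,0.06],[0.27,-0.162,-0.02,0,0,-0.99,0.06],[0.2927,-0.1788,-0.031,0,0,-1.094,0.06],[0.2927,-0.1788,-0.031,0,0,-1.094,0.06],[0.2927,-0.1788,-0.031,0,0,-1.094,0.06],[0.2927,-0.1788,-0.031,0,0,-1.094,0.06]]' 40
python3 - <<'E'
from h import *
im,d=viewer.get_image('scene'); crop('scene',im,340,130,540,335,3.6,'pics/s1.png'); s=arm.read_state(); print(s['eef_pos'],s['tcp_rot'],s['q'],s['wrist_force'],s['width'])
E
```

```text
time_s: 1.4
eef_pos: [488.1, 415.7, 200.4]
tcp_rot: [[0.987, 0.159, -0.0], [0.159, -0.987, 0.001], [-0.0, -0.001, -1.0]]
wrist_force: [0.1, 0.3, -0.2]
width: 0.698
[488.06284806 415.82509364 200.60022282] [[ 9.87237965e-01  1.59251825e-01 -2.38216719e-04]
 [ 1.59251964e-01 -9.87237668e-01  7.73599234e-04]
 [-1.11979428e-04 -8.01663014e-04 -9.99999672e-01]] [-0.96334551  0.38531249  0.24591618  1.4706598  -0.09594449  1.29700214
 -0.54889787] [0.7374895  0.44997274 0.17651261] 0.7019809958116051
```

View pics/s1.png

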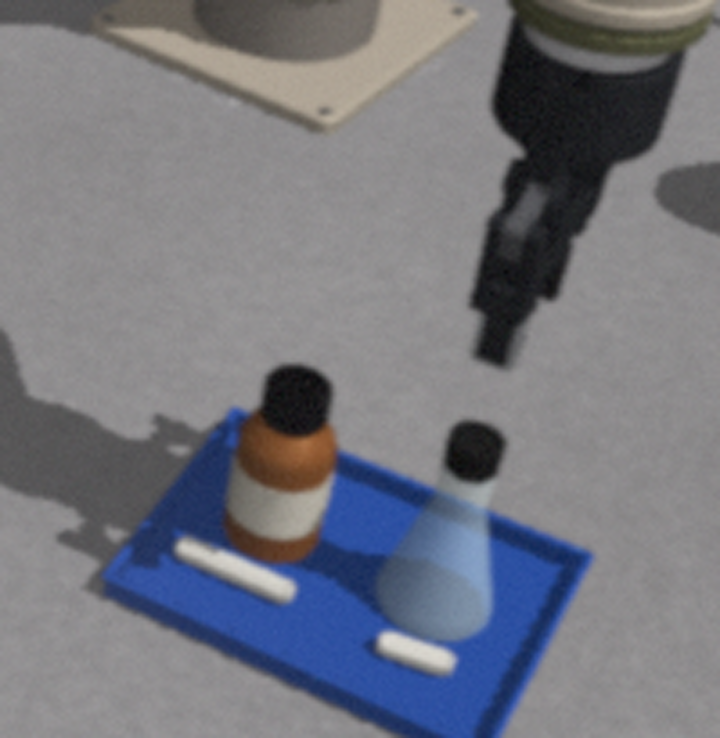

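The gripper hangs above the flask's stopper (crop ~(475,440)), jaws opening along tray x. Descend and grip.

```bash
python3 -m creep '[[0.001,-0.001,-0.03,0,0,0,0.06],[0.001,-0.001,-0.06,0,0,0,0.06],[0.001,-0.001,-0.085,0,0,0,0.06],[0.001,-0.001,-0.103,0,0,0,0.06],[0.001,-0.001,-0.103,0,0,0,0.06],[0.001,-0.001,-0.103,0,0,0,0.06],[0.001,-0.001,-0.103,0,0,0,0.04],[0.001,-0.001,-0.103,0,0,0,0.02],[0.001,-0.001,-0.103,0,0,0,0.02],[0.001,-0.001,-0.103,0,0,0,0.02],[0.001,-0.001,-0.103,0,0,0,0.02],[0.001,-0.001,-0.103,0,0,0,0.02]]' 40
python3 - <<'E'
from h import *
im,d=viewer.get_image('scene'); crop('scene',im,400,180,540,320,4,'pics/s2.png')
E
```

```text
time_s: 2.65
eef_pos: [490.4, 414.2, 98.8]
tcp_rot: [[0.988, 0.157, 0.001], [0.157, -0.988, 0.002], [0.001, -0.002, -1.0]]
wrist_force: [-1.8, -0.4, 6.7]
width: 0.332
```

View pics/s2.png

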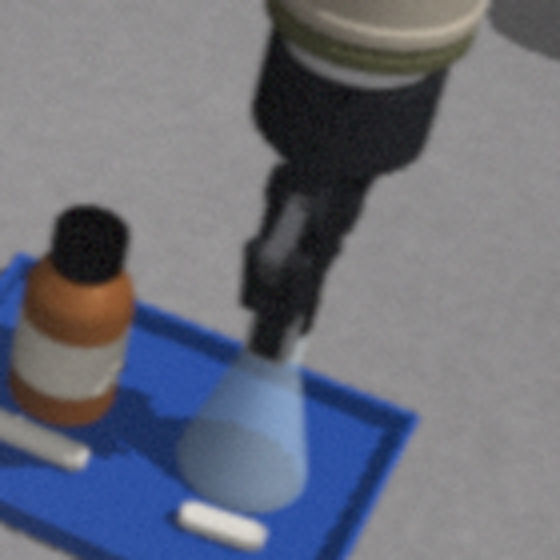

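```bash
python3 -m creep '[[0,0,0.01,0,0,0,0.02],[0,0,0.03,0,0,0,0.02],[0,0,0.06,0,0,0,0.02],[0,0,0.09,0,0,0,0.02],[0,0,0.12,0,0,0,0.02],[0,0,0.14,0,0,0,0.02],[0,0,0.14,0,0,0,0.02],[0,0,0.14,0,0,0,0.02]]' 40
python3 - <<'E'
from h import *
im,d=viewer.get_image('scene'); crop('scene',im,340,100,540,320,2.7,'pics/s3.png'); print(arm.read_state()['q'])
E
```

```text
time_s: 3.5
eef_pos: [490.2, 413.5, 237.5]
tcp_rot: [[0.988, 0.156, 0.0], [0.156, -0.988, 0.0], [0.0, -0.0, -1.0]]
wrist_force: [0.2, -1.2, -0.1]
width: 0.33
[-0.96294191  0.36636001  0.25308139  1.42039672 -0.09162041  1.36742072
 -0.55044194]
```

View pics/s3.png

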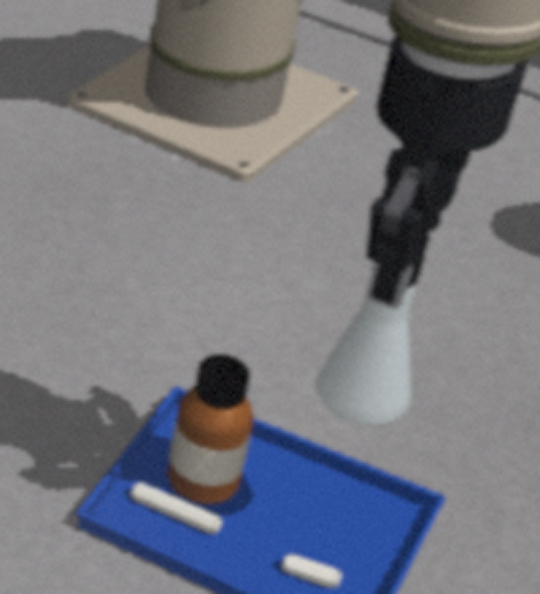

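```bash
python3 -m creep '[[0,-0.015,0,0,0,0,0.02],[0,-0.04,0,0,0,0,0.02],[0,-0.07,0,0,0,0,0.02],[0,-0.105,0,0,0,0,0.02],[0,-0.14,0,0,0,0,0.02],[0,-0.175,0,0,0,0,0.02],[0.003,-0.21,0,0,0,0,0.02],[0.004,-0.245,0,0,0,0,0.02],[0.006,-0.28,0,0,0,0,0.02],[0.008,-0.315,0,0,0,0,0.02],[0.01,-0.35,0,0,0,0,0.02],[0.012,-0.385,0,0,0,0,0.02],[0.014,-0.42,0,0,0,0,0.02],[0.015,-0.455,0,0,0,0,0.02],[0.016,-0.49,0,0,0,0,0.02],[0.018,-0.525,0,0,0,0,0.02],[0.019,-0.56,0,0,0,0,0.02],[0.02,-0.595,0,0,0,0,0.02],[0.02,-0.63,0,0,0,0,0.02],[0.02,-0.66,0,0,0,0,0.02]]' 40
python3 -m creep '[[0.001,-0.03,0,0,0,0,0.02],[0.002,-0.06,0,0,0,0,0.02],[0.002,-0.09,0,0,0,0,0.02],[0.003,-0.12,0,0,0,0,0.02],[0.003,-0.145,0,0,0,0,0.02],[0.004,-0.165,0,0,0,0,0.02],[0.004,-0.175,-0.01,0,0,0,0.02],[0.004,-0.175,-0.03,0,0,0,0.02],[0.004,-0.175,-0.06,0,0,0,0.02],[0.004,-0.175,-0.09,0,0,0,0.02],[0.004,-0.175,-0.11,0,0,0,0.02],[0.004,-0.175,-0.12,0,0,0,0.02],[0.004,-0.175,-0.12,0,0,0,0.02],[0.004,-0.175,-0.12,0,0,0,0.02]]' 40
python3 - <<'E'
from h import *
im,d=viewer.get_image('scene'); crop('scene',im,130,80,300,220,4,'pics/s4.png'); print(arm.read_state()['q'])
E
```

```text
time_s: 5.55
eef_pos: [508.4, -249.0, 236.5]
tcp_rot: [[0.988, 0.155, -0.001], [0.155, -0.988, 0.0], [-0.001, -0.001, -1.0]]
wrist_force: [0.5, 0.6, -1.9]
width: 0.333
time_s: 6.95
eef_pos: [514.2, -421.7, 118.1]
tcp_rot: [[0.988, 0.156, 0.001], [0.156, -0.988, -0.0], [0.001, 0.001, -1.0]]
wrist_force: [-0.1, 0.4, -0.1]
width: 0.331
[ 0.11774308  0.58230625  0.70884381  1.51078821 -0.39556158  1.19386291
  1.04801563]
```

View pics/s4.png

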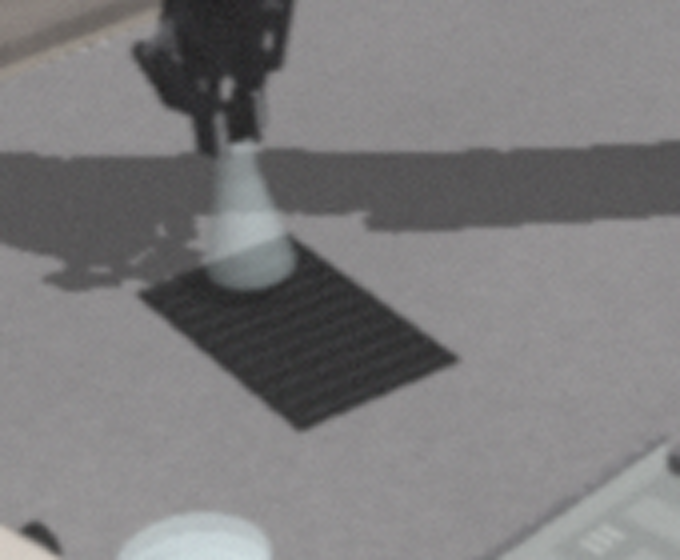

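```bash
python3 -m creep '[[0,0,-0.01,0,0,0,0.02],[0,0,-0.015,0,0,0,0.02],[0,0,-0.0175,0,0,0,0.02],[0,0,-0.0185,0,0,0,0.02],[0,0,-0.019,0,0,0,0.02],[0,0,-0.0195,0,0,0,0.02],[0,0,-0.0195,0,0,0,0.02]]' 40
```

```text
time_s: 7.7
eef_pos: [514.2, -422.1, 98.9]
tcp_rot: [[0.988, 0.156, 0.001], [0.156, -0.988, -0.001], [0.001, 0.001, -1.0]]
wrist_force: [-1.6, 0.3, 7.1]
width: 0.333
```

```bash
python3 -m creep '[[0,0,0,0,0,0,0.035],[0,0,0,0,0,0,0.045],[0,0,0,0,0,0,0.055],[0,0,0,0,0,0,0.06],[0,0,0,0,0,0,0.06],[0,0,0.02,0,0,0,0.06],[0,0,0.05,0,0,0,0.06],[0,0,0.09,0,0,0,0.06],[0,0,0.12,0,0,0,0.06],[0,0,0.12,0,0,0,0.06]]' 40
python3 - <<'E'
from h import *
im,d=viewer.get_image('scene'); crop('scene',im,130,80,300,220,4,'pics/s5.png')
E
```

```text
time_s: 8.7
eef_pos: [515.3, -423.1, 222.7]
tcp_rot: [[0.988, 0.156, 0.006], [0.156, -0.988, -0.004], [0.005, 0.005, -1.0]]
wrist_force: [-0.2, -1.2, 0.2]
width: 0.707
```

View pics/s5.png

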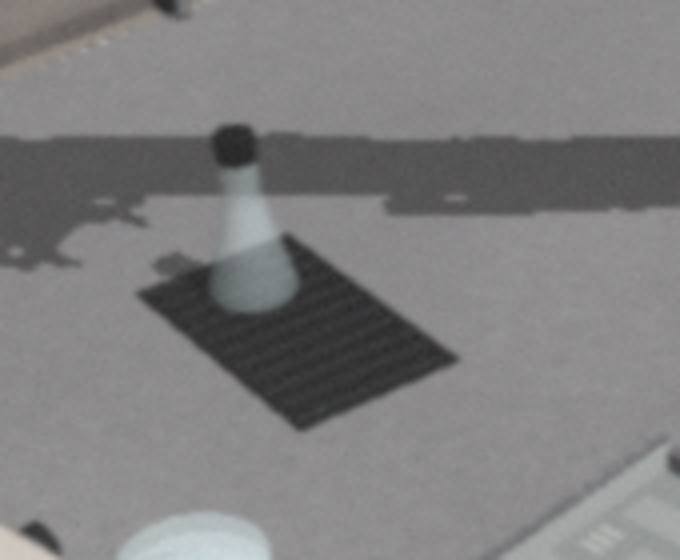

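```bash
python3 -m creep '[[0,0.02,0,0,0,0,0.065],[0,0.055,0,0,0,0,0.065],[0,0.095,0,0,0,0,0.065],[0,0.135,0,0,0,0,0.065],[0,0.175,0,0,0,0,0.065],[0,0.215,0,0,0,0,0.065],[0,0.255,0,0,0,0,0.065],[0,0.295,0,0,0,0,0.065],[0,0.335,0,0,0,0,0.065],[0,0.375,0,0,0,0,0.065],[0,0.415,0,0,0,0,0.065],[0,0.455,0,0,0,0,0.065],[-0.002,0.495,0,0,0,0,0.065],[-0.004,0.535,0,0,0,0,0.065],[-0.006,0.575,0,0,0,0,0.065],[-0.008,0.615,0,0,0,0,0.065],[-0.01,0.655,0,0,0,0,0.065],[-0.01,0.69,0,0,0,0,0.065],[-0.01,0.72,0,0,0,0,0.065],[-0.01,0.738,0,0,0,0,0.065]]' 40
python3 -m creep '[[0,0,0,0,0,0,0.065],[0,0,-0.03,0,0,0,0.065],[0,0,-0.06,0,0,0,0.065],[0,0,-0.07,0,0,0,0.065],[0,0,-0.07,0,0,0,0.065],[0,0,-0.07,0,0,0,0.065]]' 40
python3 - <<'E'
from h import *
im,d=viewer.get_image('scene'); crop('scene',im,370,150,510,320,4,'pics/s6.png')
im,d=viewer.get_image('top'); crop('top',im,60,170,190,280,5,'pics/t6.png')
E
```

```text
time_s: 10.75
eef_pos: [502.8, 319.1, 216.2]
tcp_rot: [[0.987, 0.159, -0.002], [0.159, -0.987, -0.001], [-0.002, 0.001, -1.0]]
wrist_force: [0.3, -0.2, -0.3]
width: 0.759
time_s: 11.35
eef_pos: [504.9, 316.1, 149.0]
tcp_rot: [[0.988, 0.155, 0.001], [0.155, -0.988, 0.001], [0.001, -0.0, -1.0]]
wrist_force: [0.1, -0.5, 0.2]
width: 0.761
```

View pics/s6.png

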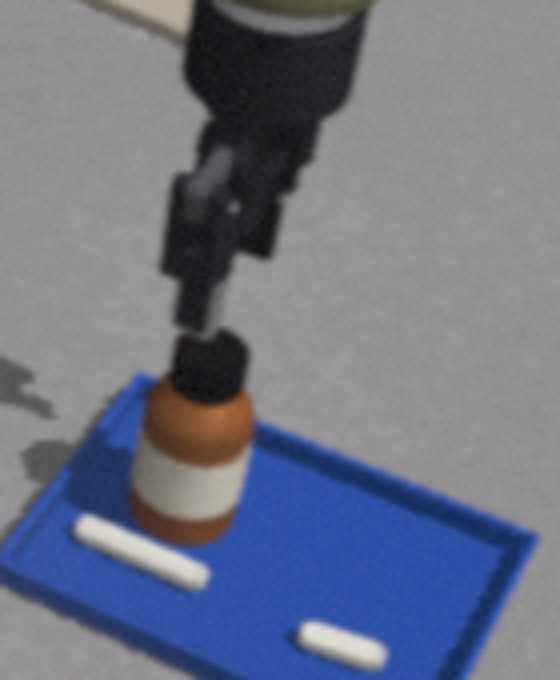

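View pics/t6.png

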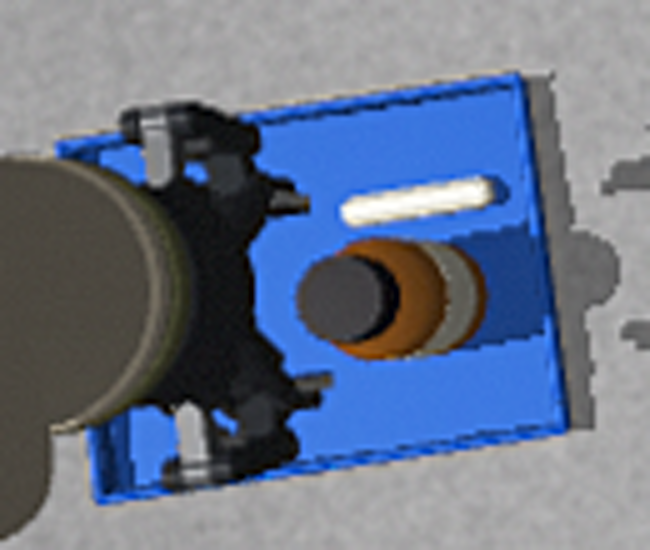

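```bash
python3 -m creep '[[0,0,-0.02,0,0,0,0.065],[0,0,-0.04,0,0,0,0.065],[0,0,-0.055,0,0,0,0.065],[0,0,-0.06,0,0,0,0.065],[0,0,-0.06,0,0,0,0.065],[0,0,-0.06,0,0,0,0.045],[0,0,-0.06,0,0,0,0.03],[0,0,-0.06,0,0,0,0.03],[0,0,-0.06,0,0,0,0.03],[0,0,-0.06,0,0,0,0.03],[0,0,-0.06,0,0,0,0.03]]' 60
```

```text
time_s: 12.55
eef_pos: [504.6, 317.0, 89.1]
tcp_rot: [[0.988, 0.156, 0.001], [0.156, -0.988, 0.001], [0.001, -0.001, -1.0]]
wrist_force: [-1.8, -0.8, 6.9]
width: 0.415
```

```bash
python3 -m creep '[[0,0,0.005,0,0,0,0.03],[0,0,0.02,0,0,0,0.03],[0,0,0.045,0,0,0,0.03],[0,0,0.075,0,0,0,0.03],[0,0,0.1,0,0,0,0.03],[0,0,0.1,0,0,0,0.03],[0,0,0.1,0,0,0,0.03]]' 60
python3 - <<'E'
from h import *
im,d=viewer.get_image('scene'); crop('scene',im,370,100,510,320,3,'pics/s7.png')
E
```

```text
time_s: 13.25
eef_pos: [504.4, 316.6, 188.8]
tcp_rot: [[0.988, 0.156, 0.001], [0.156, -0.988, 0.001], [0.001, -0.001, -1.0]]
wrist_force: [0.8, 0.4, -2.3]
width: 0.414
```

View pics/s7.png

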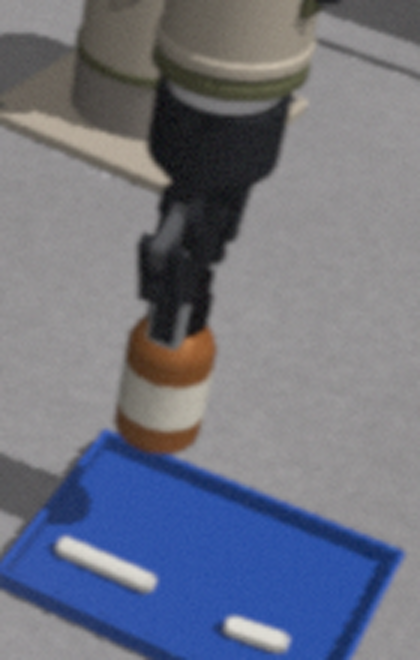

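```bash
python3 -m creep '[[0,-0.015,0,0,0,0,0.03],[0,-0.04,0,0,0,0,0.03],[0,-0.075,0,0,0,0,0.03],[0.002,-0.11,0,0,0,0,0.03],[0.004,-0.145,0,0,0,0,0.03],[0.006,-0.18,0,0,0,0,0.03],[0.008,-0.215,0,0,0,0,0.03],[0.01,-0.25,0,0,0,0,0.03],[0.012,-0.285,0,0,0,0,0.03],[0.014,-0.32,0,0,0,0,0.03],[0.016,-0.355,0,0,0,0,0.03],[0.018,-0.39,0,0,0,0,0.03],[0.02,-0.425,0,0,0,0,0.03],[0.021,-0.46,0,0,0,0,0.03],[0.022,-0.495,0,0,0,0,0.03],[0.023,-0.53,0,0,0,0,0.03],[0.0235,-0.565,0,0,0,0,0.03],[0.0235,-0.595,0,0,0,0,0.03],[0.0235,-0.615,0,0,0,0,0.03],[0.0235,-0.629,0,0,0,0,0.03]]' 60
python3 -m creep '[[0,0,0,0,0,0,0.03],[0,0,-0.02,0,0,0,0.03],[0,0,-0.05,0,0,0,0.03],[0,0,-0.075,0,0,0,0.03],[0,0,-0.09,0,0,0,0.03],[0,0,-0.095,0,0,0,0.03],[0,0,-0.0975,0,0,0,0.03],[0,0,-0.0985,0,0,0,0.03],[0,0,-0.099,0,0,0,0.03],[0,0,-0.0995,0,0,0,0.03],[0,0,-0.0995,0,0,0,0.03]]' 60
```

```text
time_s: 15.3
eef_pos: [525.8, -314.8, 187.0]
tcp_rot: [[0.988, 0.154, -0.002], [0.154, -0.988, -0.0], [-0.002, -0.0, -1.0]]
wrist_force: [0.4, -0.4, -2.1]
width: 0.414
time_s: 16.4
eef_pos: [528.1, -312.8, 89.1]
tcp_rot: [[0.988, 0.156, 0.001], [0.156, -0.988, -0.0], [0.001, 0.001, -1.0]]
wrist_force: [-1.2, 0.4, 1.9]
width: 0.414
```

```bash
python3 -m creep '[[0,0,-0.0005,0,0,0,0.03],[0,0,-0.0005,0,0,0,0.045],[0,0,-0.0005,0,0,0,0.055],[0,0,-0.0005,0,0,0,0.065],[0,0,-0.0005,0,0,0,0.065],[0,0,0.02,0,0,0,0.065],[0,0,0.05,0,0,0,0.065],[0,0,0.09,0,0,0,0.065],[0,0,0.1,0,0,0,0.065],[0,0.03,0.1,0,0,-0.1,0.065],[0,0.07,0.1,0,0,-0.11,0.065],[0,0.1,0.1,0,0,-0.11,0.065],[0,0.1,0.1,0,0,-0.11,0.065]]' 40
python3 - <<'E'
from h import *
im,d=viewer.get_image('scene'); crop('scene',im,130,80,330,260,4,'pics/s8.png');s=arm.read_state();print(s['eef_pos'])
E
```

```text
time_s: 17.7
eef_pos: [528.6, -207.3, 187.7]
tcp_rot: [[0.999, 0.053, -0.0], [0.053, -0.999, 0.003], [-0.0, -0.003, -1.0]]
wrist_force: [0.2, 0.4, -0.7]
width: 0.76
[ 528.15464024 -209.87301262  187.97899601]
```

View pics/s8.png

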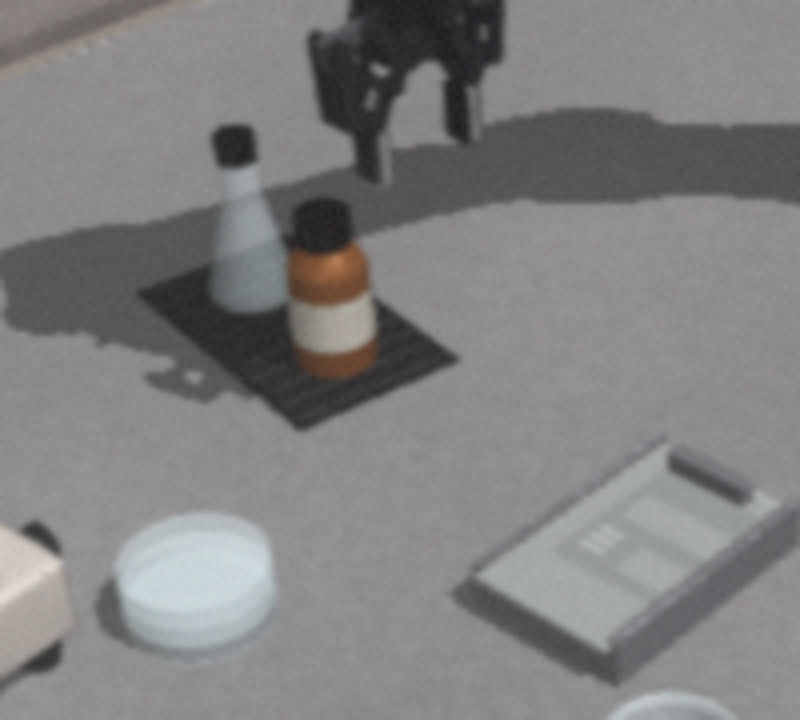

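```bash
python3 -m creep '[[-0.004,0.02,0,0,0,0,0.045],[-0.01,0.055,0,0,0,0,0.045],[-0.02,0.09,0,0,0,0,0.045],[-0.025,0.13,0,0,0,0,0.045],[-0.035,0.17,0,0,0,0,0.045],[-0.04,0.195,-0.02,0,0,0,0.045],[-0.0405,0.206,-0.05,0,0,0,0.045],[-0.0405,0.206,-0.08,0,0,0,0.045],[-0.0405,0.206,-0.11,0,0,0,0.045],[-0.0405,0.206,-0.13,0,0,0,0.045],[-0.0405,0.206,-0.13,0,0,0,0.045],[-0.0405,0.206,-0.13,0,0,0,0.045]]' 40
python3 - <<'E'
from h import *
im,d=viewer.get_image('scene'); crop('scene',im,210,120,370,260,4,'pics/s9.png');s=arm.read_state();print(s['eef_pos'])
E
```

```text
time_s: 18.95
eef_pos: [487.4, -7.5, 58.7]
tcp_rot: [[0.999, 0.046, -0.0], [0.046, -0.999, -0.001], [-0.0, 0.001, -1.0]]
wrist_force: [0.0, 0.3, 0.0]
width: 0.526
[487.91937514  -7.18515133  59.31252896]
```

View pics/s9.png

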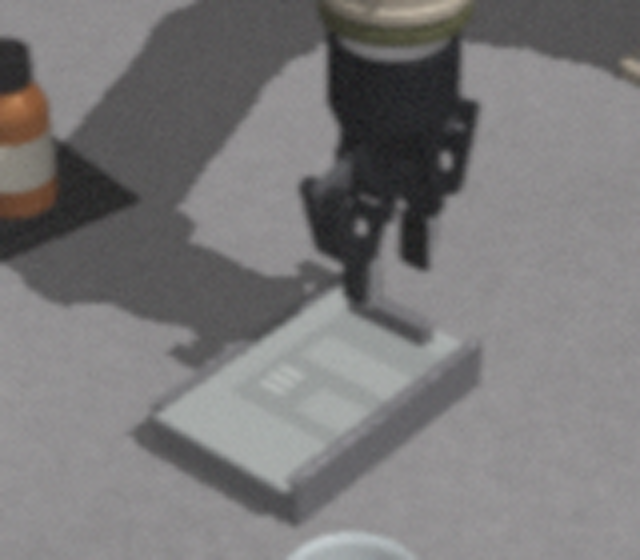

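```bash
python3 -m creep '[[0,0,-0.01,0,0,0,0.045],[0,0,-0.02,0,0,0,0.045],[0,0,-0.026,0,0,0,0.045],[0,0,-0.026,0,0,0,0.045],[0,0,-0.026,0,0,0,0.025],[0,0,-0.026,0,0,0,0.005],[0,0,-0.026,0,0,0,0.005],[0,0,-0.026,0,0,0,0.005],[0,0,-0.026,0,0,0,0.005],[0,0,-0.026,0,0,0,0.005]]' 40
```

```text
time_s: 20.0
eef_pos: [487.4, -6.5, 32.7]
tcp_rot: [[0.999, 0.047, 0.001], [0.047, -0.999, 0.0], [0.001, -0.0, -1.0]]
wrist_force: [-1.2, -0.8, 6.7]
width: 0.129
```

```bash
python3 -m creep '[[0.005,0,0,0,0,0,0.005],[0.015,0.0007,0,0,0,0,0.005],[0.03,0.0013,0,0,0,0,0.005],[0.045,0.002,0,0,0,0,0.005],[0.06,0.0027,0,0,0,0,0.005],[0.075,0.0033,0,0,0,0,0.005],[0.09,0.004,0,0,0,0,0.005],[0.1,0.0044,0,0,0,0,0.005],[0.108,0.0048,0,0,0,0,0.005],[0.114,0.005,0,0,0,0,0.005],[0.116,0.0051,0,0,0,0,0.005],[0.116,0.0051,0,0,0,0,0.005]]' 40
python3 -m creep '[[0.001,0,0,0,0,0,0.005],[0.002,0,0,0,0,0,0.005],[0.002,0,0,0,0,0,0.005]]' 40
```

```text
time_s: 21.2
eef_pos: [604.0, -0.9, 32.7]
tcp_rot: [[0.999, 0.047, 0.001], [0.047, -0.999, 0.0], [0.001, -0.0, -1.0]]
wrist_force: [0.3, 1.1, 3.8]
width: 0.126
time_s: 21.5
eef_pos: [604.1, -0.9, 32.6]
tcp_rot: [[0.999, 0.047, -0.003], [0.047, -0.999, 0.001], [-0.002, -0.001, -1.0]]
wrist_force: [-9.1, 2.6, 12.9]
width: 0.127
```

```bash
python3 -m creep '[[-0.001,0,0,0,0,0,0.01],[-0.001,0,0,0,0,0,0.03],[-0.001,0,0,0,0,0,0.045],[-0.001,0,0,0,0,0,0.045],[-0.001,0,0.03,0,0,0,0.045],[-0.001,0,0.07,0,0,0,0.045],[-0.001,0,0.11,0,0,0,0.045],[-0.02,0.03,0.13,0,0,0.04,0.045],[-0.05,0.065,0.13,0,0,0.1,0.045],[-0.05,0.1,0.13,0,0,0.11,0.045],[-0.05,0.14,0.13,0,0,0.11,0.045],[-0.05,0.18,0.13,0,0,0.11,0.045],[-0.05,0.2,0.13,0,0,0.11,0.045]]' 40
python3 - <<'E'
from h import *
im,d=viewer.get_image('scene'); crop('scene',im,210,160,370,260,4,'pics/s10.png')
im,d=viewer.get_image('top'); crop('top',im,60,170,190,280,6,'pics/t10.png'); crop('top',im,240,140,320,255,5,'pics/t10c.png')
E
```

```text
time_s: 22.8
eef_pos: [554.3, 202.9, 162.0]
tcp_rot: [[0.987, 0.16, -0.0], [0.16, -0.987, 0.001], [-0.0, -0.001, -1.0]]
wrist_force: [-0.2, 0.1, -0.6]
width: 0.526
```

View pics/s10.png

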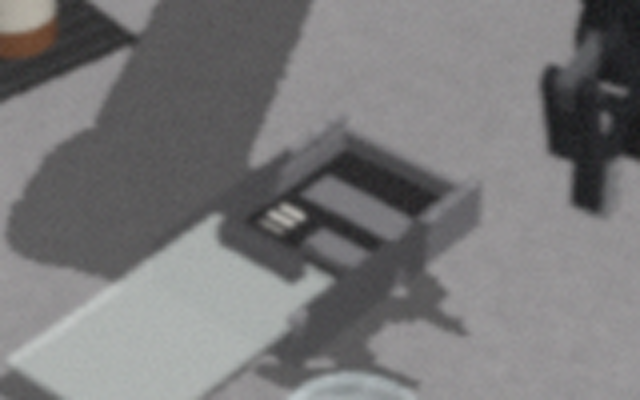

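View pics/t10.png

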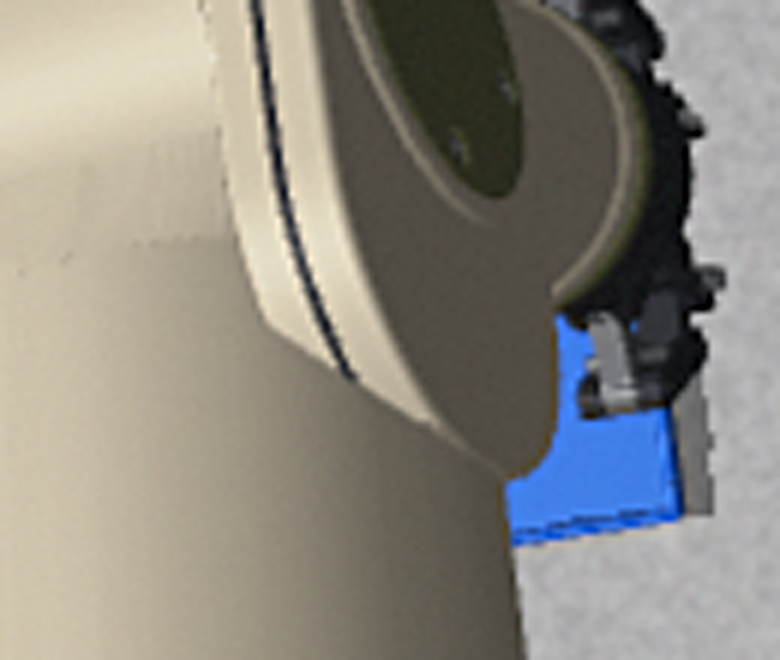

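View pics/t10c.png

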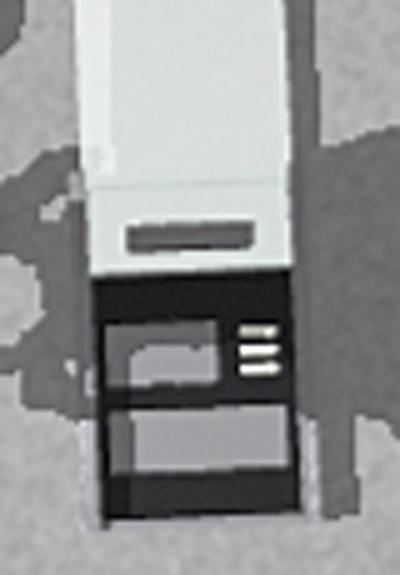

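```bash
python3 -m creep '[[-0.001,0.03,0,0,0,0,0.04],[-0.002,0.06,0,0,0,0,0.04],[-0.003,0.09,-0.02,0,0,0,0.04],[-0.0038,0.115,-0.05,0,0,0,0.04],[-0.0038,0.123,-0.08,0,0,0,0.04],[-0.0038,0.123,-0.11,0,0,-0.01,0.04],[-0.0038,0.123,-0.12,0,0,-0.01,0.04],[-0.0038,0.123,-0.12,0,0,-0.01,0.04],[-0.0038,0.123,-0.12,0,0,-0.01,0.04]]' 40
python3 - <<'E'
from h import *
im,d=viewer.get_image('scene'); crop('scene',im,360,190,510,330,4,'pics/s11.png'); print(arm.read_state()['eef_pos'])
E
```

```text
time_s: 23.8
eef_pos: [552.6, 320.9, 43.8]
tcp_rot: [[0.989, 0.145, 0.002], [0.145, -0.989, 0.0], [0.002, -0.0, -1.0]]
wrist_force: [-0.1, -0.5, 0.7]
width: 0.473
[552.70150257 321.3349606   44.20642232]
```

View pics/s11.png

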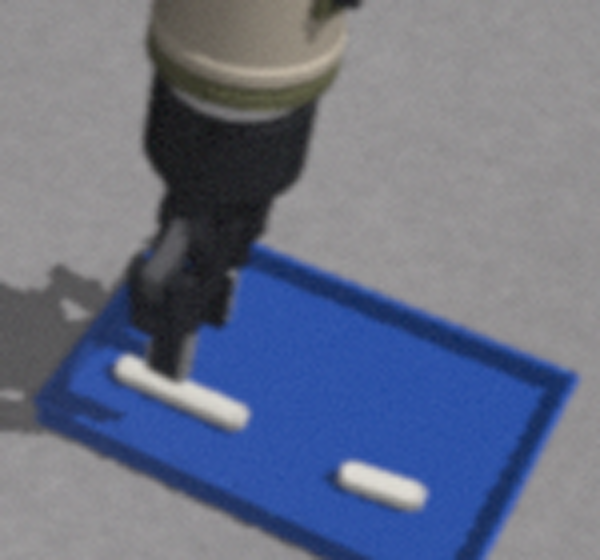

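Run:
```python
from h import *
for a,b in (((113,364),(250,417)),((336,475),(428,498))):
    A,B=[plane('scene',360+(p[0]+.5)/4-.5,190+(p[1]+.5)/4-.5,10) for p in (a,b)]; A,B=(B,A)
    print((A+B)/2,np.linalg.norm(A-B),np.degrees(np.arctan2(-(A-B)[0],(A-B)[1])))
```

```text
[546.4254413  319.99035926  10.        ] 74.46303183661713 13.076248470717854
[533.32201793 428.50622702  10.        ] 44.13435054821193 23.745690487897264
```

```bash
python3 -m creep '[[-0.002,0,-0.015,0,0,0.01,0.04],[-0.002,0,-0.028,0,0,0.01,0.04],[-0.002,0,-0.0345,0,0,0.01,0.04],[-0.002,0,-0.0345,0,0,0.01,0.04],[-0.002,0,-0.0345,0,0,0.01,0.025],[-0.002,0,-0.0345,0,0,0.01,0.008],[-0.002,0,-0.0345,0,0,0.01,0.008],[-0.002,0,-0.0345,0,0,0.01,0.008],[-0.002,0,-0.0345,0,0,0.01,0.008],[-0.002,0,-0.0345,0,0,0.01,0.008]]' 30
```

```text
time_s: 24.85
eef_pos: [549.7, 321.8, 8.3]
tcp_rot: [[0.988, 0.156, 0.001], [0.156, -0.988, 0.001], [0.001, -0.0, -1.0]]
wrist_force: [-0.1, -0.3, 4.7]
width: 0.147
```

```bash
python3 -m creep '[[0,0,0.01,0,0,0,0.008],[0,0,0.03,0,0,0,0.008],[0,0,0.06,0,0,0,0.008],[0,0,0.09,0,0,0,0.008],[0,0,0.1,0,0,0,0.008],[0,0,0.1,0,0,0,0.008]]' 30
python3 - <<'E'
from h import *
im,d=viewer.get_image('scene'); crop('scene',im,360,160,510,330,3.5,'pics/s12.png'); print(arm.read_state()['eef_pos'])
E
```

```text
time_s: 25.45
eef_pos: [550.0, 322.1, 109.6]
tcp_rot: [[0.988, 0.156, 0.002], [0.156, -0.988, 0.002], [0.002, -0.002, -1.0]]
wrist_force: [-0.4, 0.1, -0.5]
width: 0.145
[549.26477603 321.74435687 107.85935053]
```

View pics/s12.png

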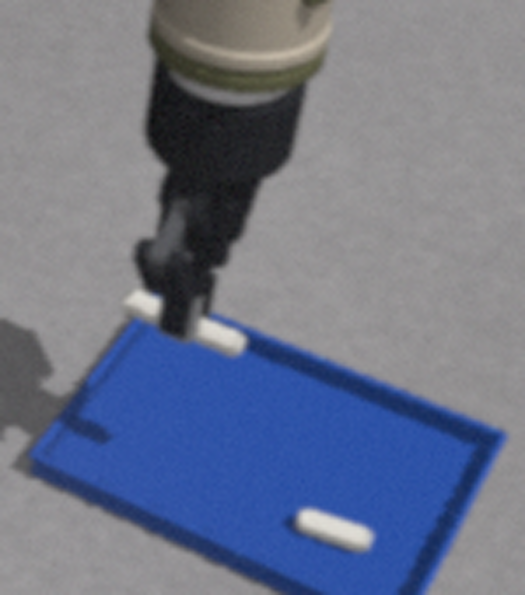

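Run:
```python
from h import *
A,B=[plane('scene',360+(p[0]+.5)/3.5-.5,160+(p[1]+.5)/3.5-.5,109+3) for p in ((123,298),(247,347))]
print(A,B,(A+B)/2,np.linalg.norm(A-B)); print([ (a-o)*3.5 for a,o in zip(proj('scene',[549.5,322,112]),(360,160))])
```

```text
[554.22378411 286.16230103 112.        ] [541.26575558 358.50914655 112.        ] [547.74476984 322.33572379 112.        ] 73.49813984153857
[np.float64(180.51035379487882), np.float64(322.15567063153)]
```

```bash
python3 -m creep '[[-0.002,-0.015,0,0,0,-0.01,0.008],[-0.005,-0.045,0,0,0,-0.02,0.008],[-0.01,-0.08,0,0,0,-0.03,0.008],[-0.015,-0.115,0,0,0,-0.04,0.008],[-0.02,-0.15,0,0,0,-0.05,0.008],[-0.025,-0.185,0,0,0,-0.06,0.008],[-0.03,-0.22,0,0,0,-0.08,0.008],[-0.035,-0.255,0,0,0,-0.1,0.008],[-0.038,-0.29,0,0,0,-0.112,0.008],[-0.04,-0.315,0,0,0,-0.112,0.008],[-0.0401,-0.327,-0.01,0,0,-0.112,0.008],[-0.0401,-0.327,-0.03,0,0,-0.112,0.008],[-0.0401,-0.327,-0.055,0,0,-0.112,0.008],[-0.0401,-0.327,-0.06,0,0,-0.112,0.008],[-0.0401,-0.327,-0.06,0,0,-0.112,0.008]]' 30
python3 - <<'E'
from h import *
im,d=viewer.get_image('scene'); crop('scene',im,220,140,370,260,5,'pics/s13.png'); print(arm.read_state()['eef_pos'])
E
```

```text
time_s: 27.0
eef_pos: [507.7, -6.2, 46.7]
tcp_rot: [[0.999, 0.044, -0.003], [0.044, -0.999, -0.001], [-0.003, 0.001, -1.0]]
wrist_force: [0.0, -0.6, 1.2]
width: 0.15
[508.66020244  -5.95308661  47.70732541]
```

View pics/s13.png

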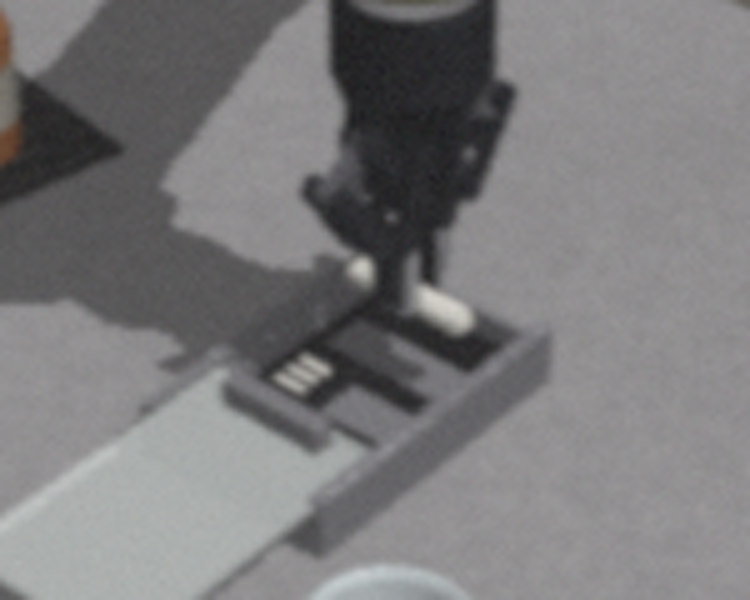

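```bash
python3 -m creep '[[0,0.0005,-0.012,0,0,0,0.008],[0,0.0005,-0.024,0,0,0,0.008],[0,0.0005,-0.031,0,0,0,0.008],[0,0.0005,-0.0345,0,0,0,0.008],[0,0.0005,-0.035,0,0,0,0.008],[0,0.0005,-0.035,0,0,0,0.008]]' 30
```

```text
time_s: 27.65
eef_pos: [509.4, -4.9, 12.9]
tcp_rot: [[0.999, 0.045, 0.0], [0.045, -0.999, -0.0], [0.0, 0.0, -1.0]]
wrist_force: [0.7, 0.3, -0.4]
width: 0.144
```

```bash
python3 -m creep '[[0,0,-0.0005,0,0,0,0.016],[0,0,-0.0005,0,0,0,0.022],[0,0,-0.0005,0,0,0,0.028],[0,0,-0.0005,0,0,0,0.03],[0,0,0.005,0,0,0,0.03],[0,0,0.02,0,0,0,0.03],[0,0,0.05,0,0,0,0.03],[0,0.01,0.085,0,0,0,0.03],[0.01,0.05,0.095,0,0,0,0.04],[0.015,0.09,0.095,0,0,0,0.04],[0.02,0.13,0.095,0,0,0.1,0.04],[0.02,0.17,0.095,0,0,0.15,0.04],[0.02,0.2,0.095,0,0,0.15,0.04],[0.02,0.2,0.095,0,0,0.15,0.04]]' 30
python3 - <<'E'
from h import *
im,d=viewer.get_image('scene'); crop('scene',im,220,160,370,260,5,'pics/s14.png'); crop('scene',im,420,260,500,330,8,'pics/s14b.png'); print(arm.read_state()['eef_pos'])
im,d=viewer.get_image('top'); crop('top',im,240,140,320,255,5,'pics/t14.png')
E
```

```text
time_s: 29.05
eef_pos: [528.4, 200.5, 108.0]
tcp_rot: [[0.98, 0.2, 0.0], [0.2, -0.98, 0.002], [0.0, -0.002, -1.0]]
wrist_force: [-0.7, -0.0, 0.1]
width: 0.467
[528.84734746 197.34087344 107.97589675]
```

View pics/s14.png

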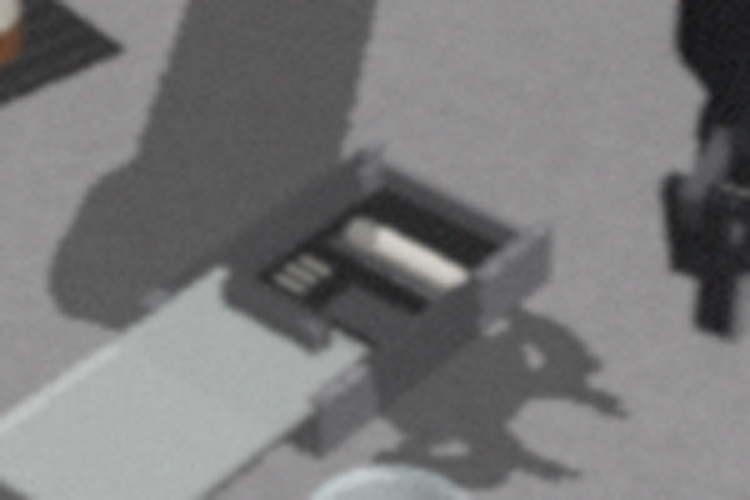

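View pics/s14b.png

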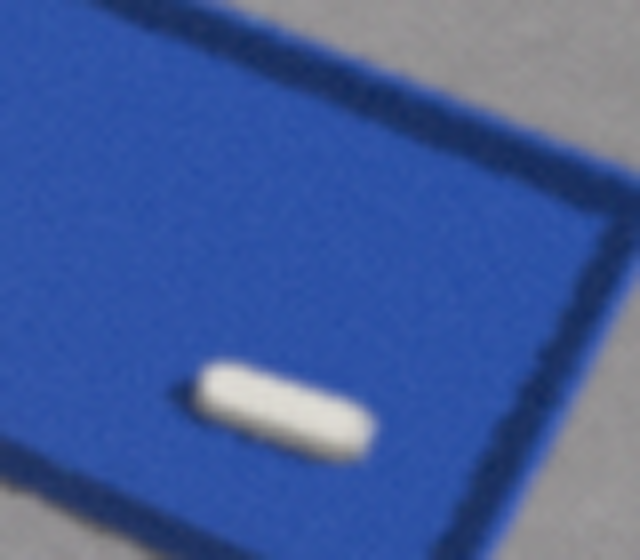

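View pics/t14.png

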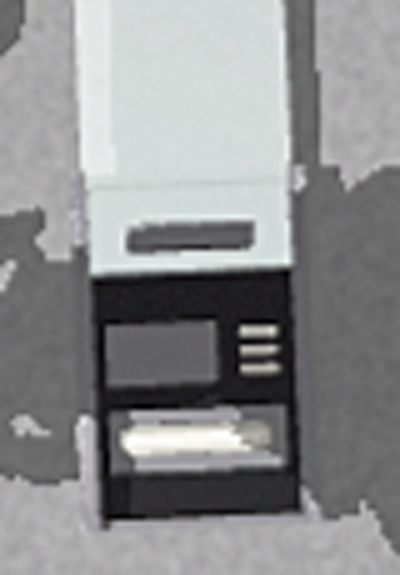

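Run:
```python
from h import *
A,B=[plane('scene',420+(p[0]+.5)/8-.5,260+(p[1]+.5)/8-.5,10) for p in ((205,388),(362,434))]
print((A+B)/2,np.linalg.norm(A-B),np.degrees(np.arctan2(-(B-A)[0],(B-A)[1])))
z=np.load('pics/top0.npz');im=z['im'].astype(int); 
m=(im.min(-1)>150); m2=np.zeros_like(m); m2[205:226,85:112]=m[205:226,85:112]
pts=np.argwhere(m2)[:,::-1].astype(np.float32); r=cv2.minAreaRect(pts); mu=pts.mean(0); w,V=np.linalg.eigh(np.cov(pts.T)); print(len(pts),r,mu,V[:,1],plane('top',*mu,13))
```

```text
[532.75992291 427.93240563  10.        ] 37.98217150666179 20.38563383719756
85 ((97.05661010742188, 216.1981201171875), (5.631782054901123, 16.483266830444336), 74.05460357666016) [ 97.1647 216.    ] [-0.96307595  0.26922986] [535.20663407 431.4563658   13.        ]
```

```bash
python3 -m creep '[[0.001,0.03,0,0,0,0.02,0.04],[0.002,0.07,0,0,0,0.04,0.04],[0.003,0.11,0,0,0,0.06,0.04],[0.004,0.15,0,0,0,0.08,0.04],[0.005,0.19,0,0,0,0.08,0.04],[0.006,0.22,-0.02,0,0,0.08,0.04],[0.006,0.2345,-0.05,0,0,0.08,0.04],[0.006,0.2345,-0.065,0,0,0.08,0.04],[0.006,0.2345,-0.065,0,0,0.08,0.04],[0.006,0.2345,-0.065,0,0,0.08,0.04]]' 30
python3 - <<'E'
from h import *
im,d=viewer.get_image('scene'); crop('scene',im,400,210,510,330,5,'pics/s15.png'); print(arm.read_state()['eef_pos'])
E
```

```text
time_s: 30.15
eef_pos: [536.7, 427.4, 43.9]
tcp_rot: [[0.963, 0.269, 0.001], [0.269, -0.963, -0.001], [0.001, 0.001, -1.0]]
wrist_force: [0.4, -0.6, 1.1]
width: 0.469
[536.92026479 427.97756745  44.57024601]
```

View pics/s15.png

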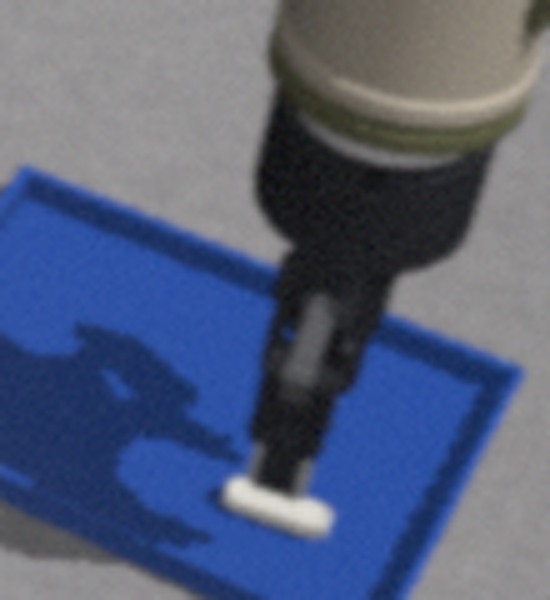

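```bash
python3 -m creep '[[-0.001,0.001,-0.015,0,0,0,0.04],[-0.001,0.001,-0.028,0,0,0,0.04],[-0.001,0.001,-0.035,0,0,0,0.04],[-0.001,0.001,-0.035,0,0,0,0.04],[-0.001,0.001,-0.035,0,0,0,0.025],[-0.001,0.001,-0.035,0,0,0,0.008],[-0.001,0.001,-0.035,0,0,0,0.008],[-0.001,0.001,-0.035,0,0,0,0.008],[-0.001,0.001,-0.035,0,0,0,0.008],[-0.001,0.001,-0.035,0,0,0,0.008]]' 30
python3 -m creep '[[0,0,0.01,0,0,0,0.008],[0,0,0.03,0,0,0,0.008],[0,0,0.06,0,0,0,0.008],[0,0,0.09,0,0,0,0.008],[0,0,0.1,0,0,0,0.008],[0,0,0.1,0,0,0,0.008],[0,0,0.1,0,0,0,0.008]]' 30
python3 - <<'E'
from h import *
im,d=viewer.get_image('scene'); crop('scene',im,400,180,510,330,4,'pics/s16.png'); p=arm.read_state()['eef_pos']; print(p,[(a-o)*4 for a,o in zip(proj('scene',p+[0,0,3]),(400,180))])
E
```

```text
time_s: 31.2
eef_pos: [534.6, 430.9, 8.4]
tcp_rot: [[0.962, 0.272, 0.001], [0.272, -0.962, 0.001], [0.001, -0.0, -1.0]]
wrist_force: [-1.0, -0.4, 4.3]
width: 0.152
time_s: 31.9
eef_pos: [533.7, 430.3, 106.7]
tcp_rot: [[0.962, 0.272, -0.001], [0.272, -0.962, -0.001], [-0.001, 0.001, -1.0]]
wrist_force: [-0.1, 0.5, -0.3]
width: 0.152
[533.44840874 430.1443438  106.14458179] [np.float64(263.6267240808263), np.float64(384.1854007311522)]
```

View pics/s16.png

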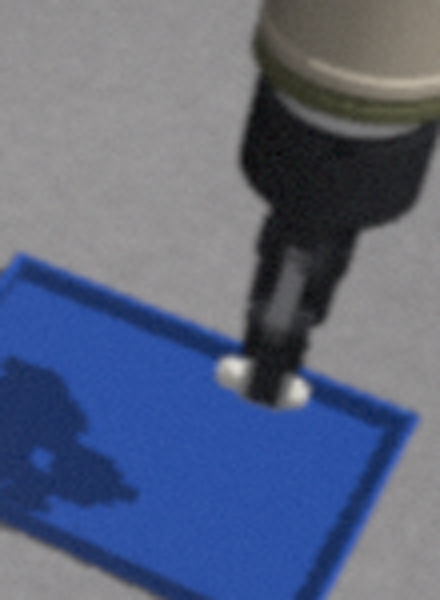

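```bash
python3 -m creep '[[0.001,-0.02,0,0,0,-0.02,0.008],[0.003,-0.055,0,0,0,-0.04,0.008],[0.004,-0.09,0,0,0,-0.06,0.008],[0.005,-0.125,0,0,0,-0.08,0.008],[0.007,-0.16,0,0,0,-0.1,0.008],[0.008,-0.195,0,0,0,-0.12,0.008],[0.01,-0.23,0,0,0,-0.14,0.008],[0.011,-0.265,0,0,0,-0.16,0.008],[0.013,-0.3,0,0,0,-0.18,0.008],[0.014,-0.335,0,0,0,-0.2,0.008],[0.016,-0.37,0,0,0,-0.231,0.008],[0.017,-0.4,0,0,0,-0.231,0.008],[0.0173,-0.4178,-0.01,0,0,-0.231,0.008],[0.0173,-0.4178,-0.035,0,0,-0.231,0.008],[0.0173,-0.4178,-0.055,0,0,-0.231,0.008],[0.0173,-0.4178,-0.055,0,0,-0.231,0.008],[0.0173,-0.4178,-0.055,0,0,-0.231,0.008]]' 30
python3 - <<'E'
from h import *
im,d=viewer.get_image('scene'); crop('scene',im,220,140,370,260,5,'pics/s17.png'); print(arm.read_state()['eef_pos'])
E
```

```text
time_s: 33.65
eef_pos: [551.0, 12.7, 52.3]
tcp_rot: [[0.999, 0.044, -0.002], [0.044, -0.999, -0.001], [-0.002, 0.001, -1.0]]
wrist_force: [-0.4, -0.1, -0.3]
width: 0.148
[551.63201892  12.82010195  53.13679465]
```

View pics/s17.png

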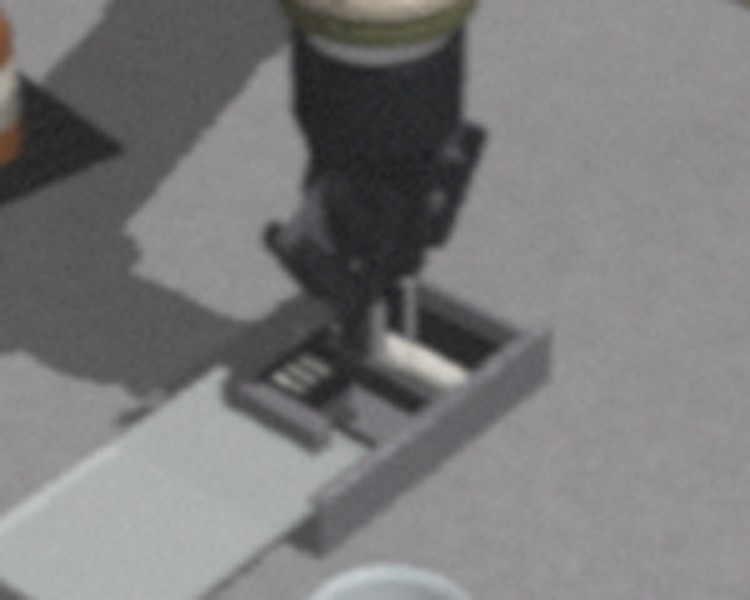

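Run:
```python
from h import *
im,d=viewer.get_image('scene'); crop('scene',im,270,180,340,235,11,'pics/s18.png'); p=arm.read_state()['eef_pos']
for dy in (-20,0,20): print([(a-o)*11 for a,o in zip(proj('scene',p+[0,dy,3]),(270,180))])
```

```text
[np.float64(198.36354656845464), np.float64(270.4917249830896)]
[np.float64(267.0946649783604), np.float64(309.9971866287274)]
[np.float64(337.04870676036285), np.float64(350.2055635402527)]
```

View pics/s18.png

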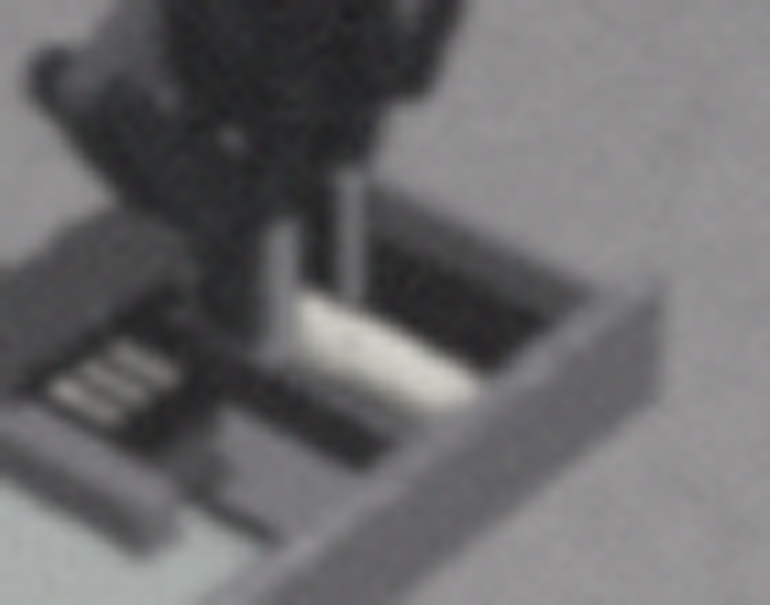

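Run:
```python
from h import *
f=lambda p:[round((a-o)*11) for a,o in zip(proj('scene',p),(270,180))]
p=arm.read_state()['eef_pos']; print(p)
for dy in (11,20): print('short',f(p+[0,dy,3]),f(p+[0,dy,10]),f(p+[7,dy,3]),f(p+[-7,dy,3]))
for dy in (-35,0,35): print('long',f([509.2-dy*.0445,-5+dy,12]),f([509.2-dy*.0445,-5+dy,19]))
```

```text
[551.99460551  12.91665599  53.55499385]
short [305, 332] [306, 306] [283, 347] [328, 317]
short [337, 350] [337, 324] [314, 365] [360, 335]
long [219, 284] [219, 260]
long [339, 347] [339, 322]
long [462, 412] [463, 387]
```

```bash
python3 -m creep '[[0,0,-0.012,0,0,0,0.008],[0,0,-0.024,0,0,0,0.008],[0,0,-0.033,0,0,0,0.008],[0,0,-0.038,0,0,0,0.008],[0,0,-0.04,0,0,0,0.008],[0,0,-0.0405,0,0,0,0.008],[0,0,-0.0405,0,0,0,0.008]]' 30
```

```text
time_s: 34.45
eef_pos: [551.8, 12.8, 12.5]
tcp_rot: [[0.999, 0.044, 0.0], [0.044, -0.999, 0.0], [0.0, -0.0, -1.0]]
wrist_force: [0.8, 0.2, -1.0]
width: 0.15
```

```bash
python3 -m creep '[[-0.0005,0,0,0,0,0,0.016],[-0.0005,0,0,0,0,0,0.02],[-0.0005,0,0,0,0,0,0.024],[-0.0005,0,0,0,0,0,0.024],[0,0,0.005,0,0,0,0.024],[0,0,0.02,0,0,0,0.024],[0,0,0.05,0,0,0,0.024],[0,0.01,0.085,0,0,0,0.03],[0,0.05,0.095,0,0,0,0.045],[0.0,0.09,0.095,0,0,0,0.045],[0.0,0.13,0.095,0,0,0,0.045],[0,0.13,0.095,0,0,0,0.045]]' 30
python3 - <<'E'
from h import *
im,d=viewer.get_image('scene'); crop('scene',im,220,160,370,260,5,'pics/s19.png'); print(arm.read_state()['eef_pos'])
im,d=viewer.get_image('top'); crop('top',im,240,180,320,255,8,'pics/t19.png')
E
```

```text
time_s: 35.65
eef_pos: [551.1, 149.9, 108.5]
tcp_rot: [[0.999, 0.052, 0.001], [0.052, -0.999, 0.003], [0.001, -0.003, -1.0]]
wrist_force: [-0.5, 0.4, -0.6]
width: 0.523
[551.4190531  146.16891166 108.4248086 ]
```

View pics/s19.png

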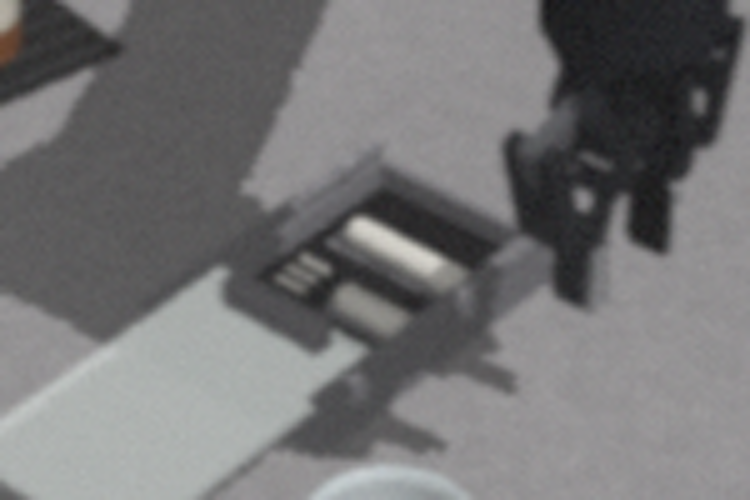

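View pics/t19.png

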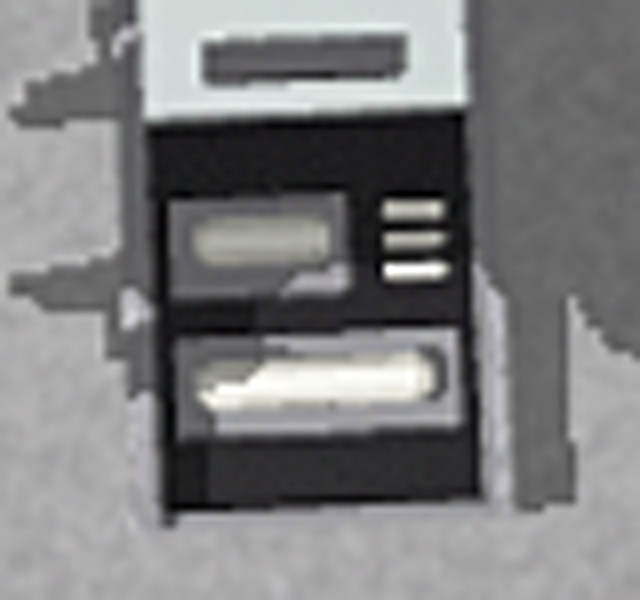

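```bash
python3 -m creep '[[0.01,-0.03,0,0,0,0,0.045],[0.02,-0.07,0,0,0,0,0.045],[0.04,-0.11,0,0,0,0,0.045],[0.05,-0.135,0,0,0,0,0.045],[0.0535,-0.1438,-0.02,0,0,0,0.045],[0.0535,-0.1438,-0.045,0,0,0,0.045],[0.0535,-0.1438,-0.045,0,0,0,0.045],[0.0535,-0.1438,-0.045,0,0,0,0.045],[0.0535,-0.1438,-0.045,0,0,0,0.045]]' 40
python3 - <<'E'
from h import *
im,d=viewer.get_image('scene'); crop('scene',im,220,140,370,260,5,'pics/s20.png'); print(arm.read_state()['eef_pos'])
E
```

```text
time_s: 36.65
eef_pos: [605.8, -1.3, 64.0]
tcp_rot: [[0.999, 0.044, 0.002], [0.044, -0.999, 0.0], [0.002, -0.0, -1.0]]
wrist_force: [-0.1, 0.5, 0.3]
width: 0.526
[605.83690109  -1.00679085  63.944426  ]
```

View pics/s20.png

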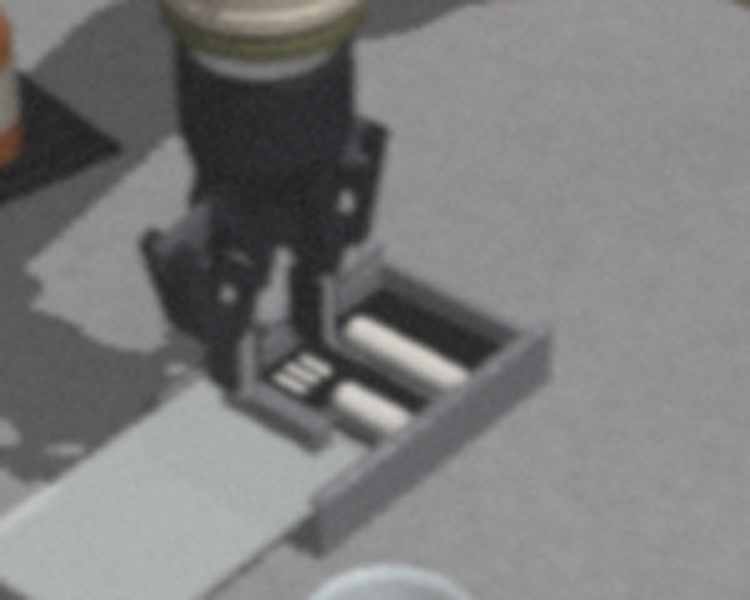

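```bash
python3 -m creep '[[-0.001,0,-0.01,0,0,0,0.045],[-0.001,0,-0.022,0,0,0,0.045],[-0.001,0,-0.03,0,0,0,0.045],[-0.001,0,-0.03,0,0,0,0.045],[-0.001,0,-0.03,0,0,0,0.025],[-0.001,0,-0.03,0,0,0,0.005],[-0.001,0,-0.03,0,0,0,0.005],[-0.001,0,-0.03,0,0,0,0.005],[-0.001,0,-0.03,0,0,0,0.005],[-0.001,0,-0.03,0,0,0,0.005]]' 40
python3 -m creep '[[-0.005,0,0,0,0,0,0.005],[-0.015,-0.0007,0,0,0,0,0.005],[-0.03,-0.0013,0,0,0,0,0.005],[-0.045,-0.002,0,0,0,0,0.005],[-0.06,-0.0027,0,0,0,0,0.005],[-0.075,-0.0033,0,0,0,0,0.005],[-0.09,-0.004,0,0,0,0,0.005],[-0.1,-0.0044,0,0,0,0,0.005],[-0.108,-0.0048,0,0,0,0,0.005],[-0.114,-0.005,0,0,0,0,0.005],[-0.119,-0.0053,0,0,0,0,0.005],[-0.121,-0.0054,0,0,0,0,0.005],[-0.121,-0.0054,0,0,0,0,0.005]]' 40
```

```text
time_s: 37.7
eef_pos: [604.0, -1.1, 32.7]
tcp_rot: [[0.999, 0.044, 0.0], [0.044, -0.999, 0.0], [0.0, -0.0, -1.0]]
wrist_force: [-4.1, -0.7, 5.2]
width: 0.127
time_s: 39.0
eef_pos: [482.9, -6.7, 32.6]
tcp_rot: [[0.999, 0.044, 0.0], [0.044, -0.999, -0.0], [0.0, 0.0, -1.0]]
wrist_force: [-1.0, -3.7, 8.5]
width: 0.127
```

Travel 121.1 of 122; push on gently to the stop.

```bash
python3 -m creep '[[-0.001,0,0,0,0,0,0.005],[-0.002,0,0,0,0,0,0.005],[-0.003,0,0,0,0,0,0.005],[-0.003,0,0,0,0,0,0.005]]' 40
```

```text
time_s: 39.4
eef_pos: [482.0, -6.8, 32.8]
tcp_rot: [[0.999, 0.044, 0.005], [0.044, -0.999, -0.001], [0.005, 0.001, -1.0]]
wrist_force: [9.7, -3.0, -3.6]
width: 0.13
```

```bash
python3 -m creep '[[0.002,0,0,0,0,0,0.01],[0.002,0,0,0,0,0,0.03],[0.002,0,0,0,0,0,0.045],[0.002,0,0,0,0,0,0.045],[0.002,0,0.03,0,0,0,0.045],[0.002,0,0.07,0,0,0,0.065],[0.005,-0.02,0.11,0,0,0,0.065],[0.015,-0.055,0.135,0,0,0,0.065],[0.02,-0.095,0.135,0,0,0,0.065],[0.025,-0.135,0.135,0,0,0,0.065],[0.035,-0.175,0.135,0,0,0,0.065],[0.04,-0.215,0.135,0,0,0,0.065],[0.0486,-0.25,0.135,0,0,0,0.065],[0.0486,-0.285,0.135,0,0,0,0.065],[0.0486,-0.306,0.135,0,0,0,0.065],[0.0486,-0.306,0.125,0,0,0,0.065],[0.0486,-0.306,0.115,0,0,0,0.065],[0.0486,-0.306,0.115,0,0,0,0.065]]' 40
python3 - <<'E'
from h import *
im,d=viewer.get_image('scene'); crop('scene',im,130,80,330,260,4,'pics/s21.png');s=arm.read_state();print(s['eef_pos'])
im,d=viewer.get_image('top'); crop('top',im,240,160,320,255,6,'pics/t21.png')
E
```

```text
time_s: 41.2
eef_pos: [528.3, -310.1, 145.1]
tcp_rot: [[0.999, 0.046, -0.003], [0.046, -0.999, 0.002], [-0.003, -0.002, -1.0]]
wrist_force: [1.3, 0.2, -0.0]
width: 0.76
[ 528.64211542 -310.32927558  146.10268853]
```

View pics/s21.png

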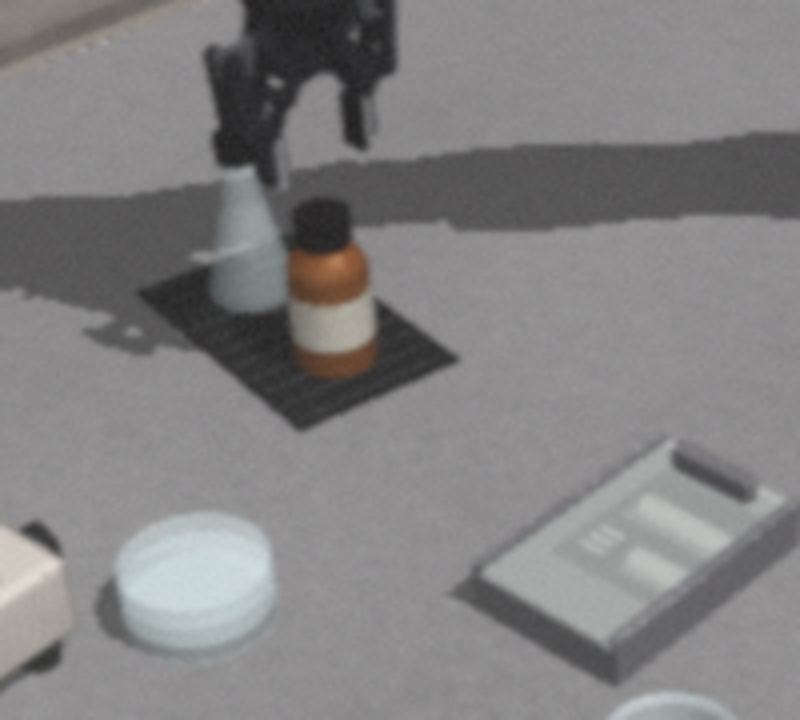

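View pics/t21.png

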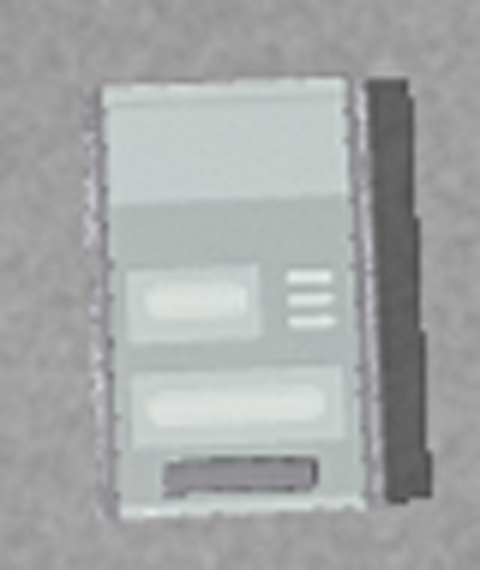

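```bash
python3 -m creep '[[0,0,-0.005,0,0,0,0.065],[0,0,-0.02,0,0,0,0.065],[0,0,-0.04,0,0,0,0.065],[0,0,-0.055,0,0,0,0.065],[0,0,-0.059,0,0,0,0.065],[0,0,-0.059,0,0,0,0.065],[0,0,-0.059,0,0,0,0.045],[0,0,-0.059,0,0,0,0.03],[0,0,-0.059,0,0,0,0.03],[0,0,-0.059,0,0,0,0.03],[0,0,-0.059,0,0,0,0.03],[0,0,-0.059,0,0,0,0.03]]' 60
python3 -m creep '[[0,0,0.005,0,0,0,0.03],[0,0,0.02,0,0,0,0.03],[0,0,0.045,0,0,0,0.03],[0,0,0.075,0,0,0,0.03],[0,0,0.1,0,0,0,0.03],[0,0,0.1,0,0,0,0.03],[0,0,0.1,0,0,0,0.03]]' 60
python3 - <<'E'
from h import *
im,d=viewer.get_image('scene'); crop('scene',im,130,40,330,220,4,'pics/s22.png');s=arm.read_state();print(s['eef_pos'])
E
```

```text
time_s: 42.5
eef_pos: [529.0, -312.9, 89.3]
tcp_rot: [[0.999, 0.044, 0.001], [0.044, -0.999, -0.001], [0.001, 0.001, -1.0]]
wrist_force: [-2.8, -0.4, 6.6]
width: 0.415
time_s: 43.2
eef_pos: [528.9, -312.3, 189.1]
tcp_rot: [[0.999, 0.044, 0.001], [0.044, -0.999, -0.0], [0.001, 0.0, -1.0]]
wrist_force: [0.2, 0.9, -2.0]
width: 0.41
[ 528.49025107 -312.02894155  188.13421106]
```

View pics/s22.png

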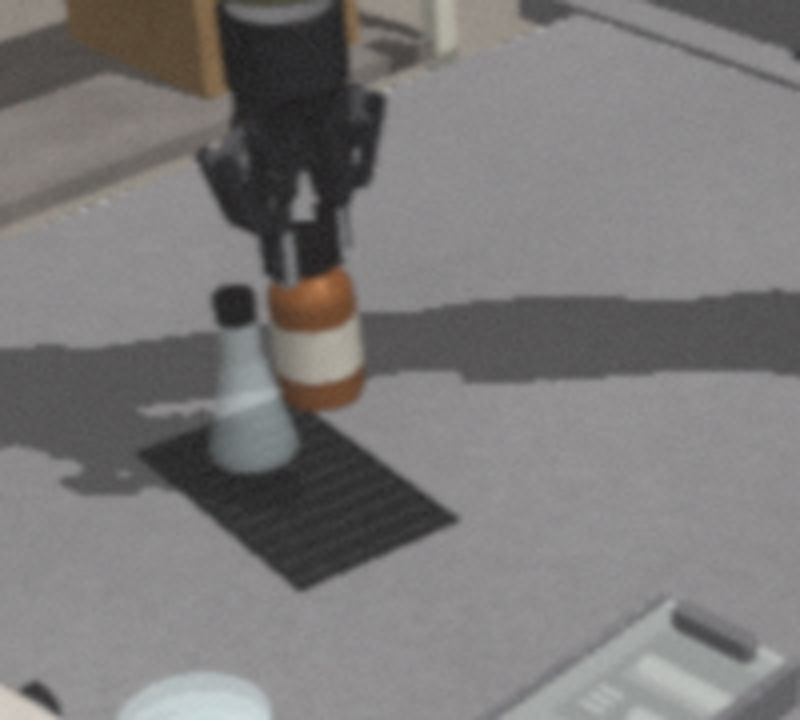

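```bash
python3 -m creep '[[0,0.015,0,0,0,0,0.03],[0,0.04,0,0,0,0,0.03],[0,0.075,0,0,0,0,0.03],[-0.002,0.11,0,0,0,0,0.03],[-0.004,0.145,0,0,0,0,0.03],[-0.006,0.18,0,0,0,0,0.03],[-0.008,0.215,0,0,0,0,0.03],[-0.01,0.25,0,0,0,0,0.03],[-0.012,0.285,0,0,0,0,0.03],[-0.014,0.32,0,0,0,0,0.03],[-0.016,0.355,0,0,0,0,0.03],[-0.018,0.39,0,0,0,0,0.03],[-0.02,0.425,0,0,0,0,0.03],[-0.021,0.46,0,0,0,0,0.03],[-0.022,0.495,0,0,0,0,0.03],[-0.023,0.53,0,0,0,0,0.03],[-0.0235,0.565,0,0,0,0,0.03],[-0.0235,0.595,0,0,0,0,0.03],[-0.0235,0.615,0,0,0,0,0.03],[-0.0235,0.629,0,0,0,0,0.03]]' 60
python3 -m creep '[[0,0,0,0,0,0,0.03],[0,0,-0.02,0,0,0,0.03],[0,0,-0.05,0,0,0,0.03],[0,0,-0.075,0,0,0,0.03],[0,0,-0.09,0,0,0,0.03],[0,0,-0.095,0,0,0,0.03],[0,0,-0.0975,0,0,0,0.03],[0,0,-0.0985,0,0,0,0.03],[0,0,-0.099,0,0,0,0.03],[0,0,-0.0995,0,0,0,0.03],[0,0,-0.0995,0,0,0,0.03]]' 60
```

```text
time_s: 45.25
eef_pos: [504.6, 317.7, 187.4]
tcp_rot: [[0.999, 0.045, -0.001], [0.045, -0.999, -0.001], [-0.001, 0.001, -1.0]]
wrist_force: [0.6, -0.8, -0.9]
width: 0.412
time_s: 46.35
eef_pos: [505.5, 316.9, 89.4]
tcp_rot: [[0.999, 0.044, 0.001], [0.044, -0.999, 0.001], [0.001, -0.001, -1.0]]
wrist_force: [0.4, -0.5, 0.3]
width: 0.413
```

```bash
python3 -m creep '[[0,0,-0.0005,0,0,0,0.03],[0,0,-0.0005,0,0,0,0.03],[0,0,-0.0005,0,0,0,0.045],[0,0,-0.0005,0,0,0,0.055],[0,0,-0.0005,0,0,0,0.065],[0,0,-0.0005,0,0,0,0.065],[0,0,0.02,0,0,0,0.065],[0,0,0.05,0,0,0,0.065],[0,0,0.09,0,0,0,0.065],[0,-0.01,0.12,0,0,0,0.065],[0,-0.05,0.13,0,0,0,0.065],[0,-0.09,0.13,0,0,0,0.065],[0,-0.13,0.13,0,0,0,0.065],[0,-0.17,0.13,0,0,0,0.065]]' 40
python3 -m creep '[[0,-0.04,0,0,0,0,0.06],[0,-0.08,0,0,0,0,0.06],[0,-0.12,0,0,0,0,0.06],[0,-0.16,0,0,0,0,0.06],[0,-0.2,0,0,0,0,0.06],[0,-0.24,0,0,0,0,0.06],[0,-0.28,0,0,0,0,0.06],[0.002,-0.32,0,0,0,0,0.06],[0.004,-0.36,0,0,0,0,0.06],[0.006,-0.4,0,0,0,0,0.06],[0.008,-0.44,0,0,0,0,0.06],[0.01,-0.48,0,0,0,0,0.06],[0.01,-0.52,0,0,0,0,0.06],[0.01,-0.55,0,0,0,0,0.06],[0.01,-0.568,-0.01,0,0,0,0.06],[0.01,-0.568,-0.03,0,0,0,0.06],[0.01,-0.568,-0.055,0,0,0,0.06],[0.01,-0.568,-0.055,0,0,0,0.06],[0.01,-0.568,-0.055,0,0,0,0.06]]' 40
python3 - <<'E'
from h import *
im,d=viewer.get_image('scene'); crop('scene',im,130,60,330,240,3,'pics/s23.png');crop('scene',im,360,200,510,335,4,'pics/s23b.png');s=arm.read_state();print(s['eef_pos'])
im,d=viewer.get_image('top'); crop('top',im,60,170,190,280,6,'pics/t23.png')
E
```

```text
time_s: 47.75
eef_pos: [505.0, 145.0, 218.9]
tcp_rot: [[0.999, 0.044, 0.0], [0.044, -0.999, 0.0], [0.0, -0.0, -1.0]]
wrist_force: [1.1, -0.5, 0.1]
width: 0.764
time_s: 49.65
eef_pos: [515.2, -421.2, 164.2]
tcp_rot: [[0.999, 0.044, -0.0], [0.044, -0.999, 0.0], [-0.0, -0.0, -1.0]]
wrist_force: [0.6, -0.9, 0.7]
width: 0.705
[ 515.52549689 -421.56596096  165.01727533]
```

View pics/s23.png

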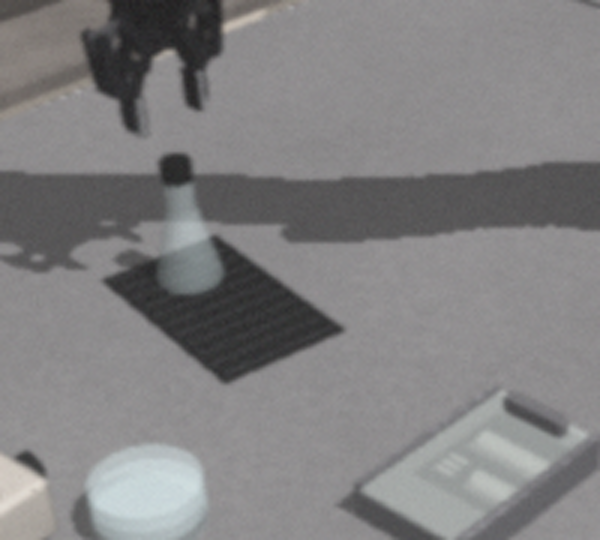

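View pics/t23.png

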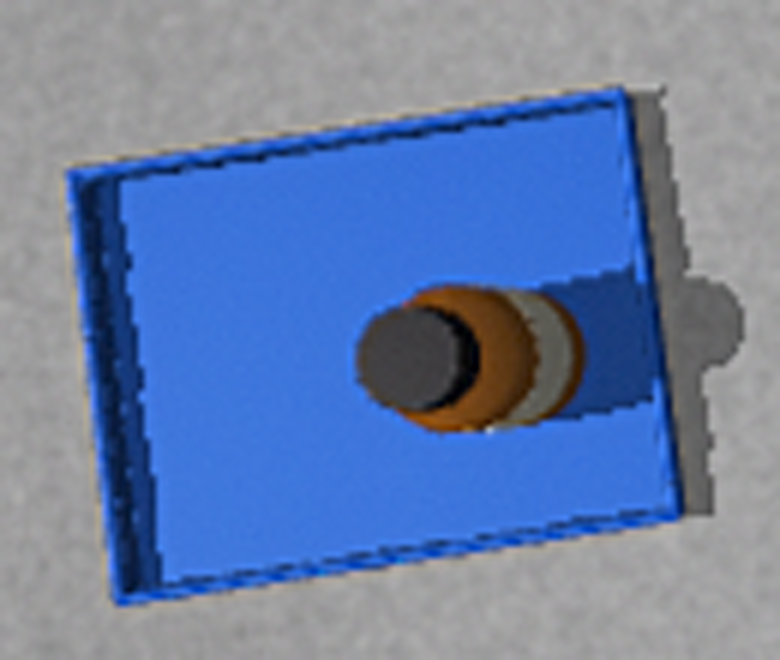

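```bash
python3 -m creep '[[-0.0005,0,-0.02,0,0,0,0.06],[-0.0005,0,-0.045,0,0,0,0.06],[-0.0005,0,-0.06,0,0,0,0.06],[-0.0005,0,-0.0658,0,0,0,0.06],[-0.0005,0,-0.0658,0,0,0,0.06],[-0.0005,0,-0.0658,0,0,0,0.04],[-0.0005,0,-0.0658,0,0,0,0.02],[-0.0005,0,-0.0658,0,0,0,0.02],[-0.0005,0,-0.0658,0,0,0,0.02],[-0.0005,0,-0.0658,0,0,0,0.02],[-0.0005,0,-0.0658,0,0,0,0.02]]' 40
python3 -m creep '[[0,0,0.005,0,0,0,0.02],[0,0,0.02,0,0,0,0.02],[0,0,0.045,0,0,0,0.02],[0,0,0.075,0,0,0,0.02],[0,0,0.105,0,0,0,0.02],[0,0,0.13,0,0,0,0.02],[0,0,0.14,0,0,0,0.02],[0,0,0.14,0,0,0,0.02],[0,0,0.14,0,0,0,0.02]]' 40
python3 - <<'E'
from h import *
im,d=viewer.get_image('scene'); crop('scene',im,130,20,330,240,3,'pics/s24.png')
E
```

```text
time_s: 50.85
eef_pos: [514.8, -422.1, 99.2]
tcp_rot: [[0.999, 0.044, 0.001], [0.044, -0.999, -0.001], [0.001, 0.001, -1.0]]
wrist_force: [-2.3, -0.3, 6.4]
width: 0.328
time_s: 51.75
eef_pos: [514.5, -421.0, 237.0]
tcp_rot: [[0.999, 0.044, -0.001], [0.044, -0.999, 0.001], [-0.001, -0.001, -1.0]]
wrist_force: [-1.6, -0.2, -1.7]
width: 0.331
```

View pics/s24.png

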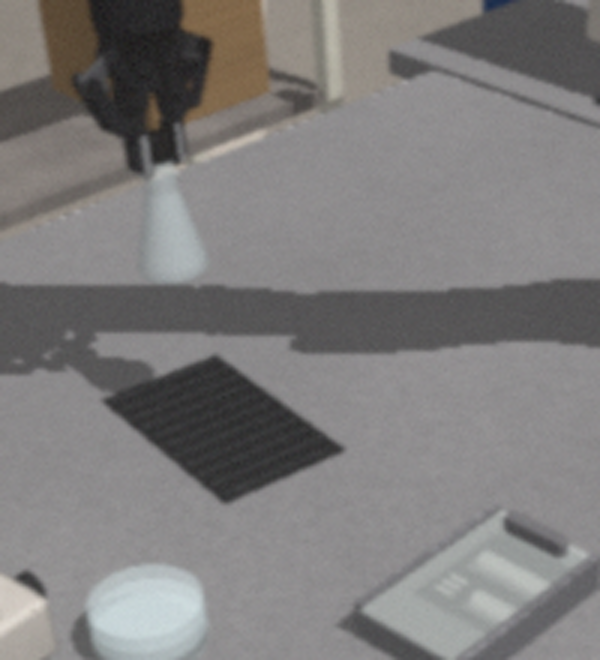

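```bash
python3 -m creep '[[0,0.015,0,0,0,0,0.02],[0,0.04,0,0,0,0,0.02],[0,0.07,0,0,0,0,0.02],[0,0.105,0,0,0,0,0.02],[0,0.14,0,0,0,0,0.02],[0,0.175,0,0,0,0,0.02],[-0.003,0.21,0,0,0,0,0.02],[-0.004,0.245,0,0,0,0,0.02],[-0.006,0.28,0,0,0,0,0.02],[-0.008,0.315,0,0,0,0,0.02],[-0.01,0.35,0,0,0,0,0.02],[-0.012,0.385,0,0,0,0,0.02],[-0.014,0.42,0,0,0,0,0.02],[-0.015,0.455,0,0,0,0,0.02],[-0.016,0.49,0,0,0,0,0.02],[-0.018,0.525,0,0,0,0,0.02],[-0.019,0.56,0,0,0,0,0.02],[-0.02,0.595,0,0,0,0,0.02],[-0.02,0.63,0,0,0,0,0.02],[-0.02,0.66,0,0,0,0,0.02]]' 40
python3 -m creep '[[-0.001,0.03,0,0,0,0,0.02],[-0.002,0.06,0,0,0,0,0.02],[-0.002,0.09,0,0,0,0,0.02],[-0.003,0.12,0,0,0,0,0.02],[-0.003,0.145,0,0,0,0,0.02],[-0.004,0.165,0,0,0,0,0.02],[-0.004,0.175,0,0,0,0,0.02],[-0.004,0.175,-0.02,0,0,0,0.02],[-0.004,0.175,-0.05,0,0,0,0.02],[-0.004,0.175,-0.08,0,0,0,0.02],[-0.004,0.175,-0.105,0,0,0,0.02],[-0.004,0.175,-0.12,0,0,0,0.02],[-0.004,0.175,-0.13,0,0,0,0.02],[-0.004,0.175,-0.135,0,0,0,0.02],[-0.004,0.175,-0.1375,0,0,0,0.02],[-0.004,0.175,-0.1385,0,0,0,0.02],[-0.004,0.175,-0.139,0,0,0,0.02],[-0.004,0.175,-0.1395,0,0,0,0.02],[-0.004,0.175,-0.1395,0,0,0,0.02]]' 40
python3 - <<'E'
from h import *
im,d=viewer.get_image('scene'); crop('scene',im,360,150,510,330,3.5,'pics/s25.png')
E
```

```text
time_s: 53.8
eef_pos: [493.6, 240.5, 236.6]
tcp_rot: [[0.999, 0.045, -0.002], [0.045, -0.999, -0.001], [-0.002, 0.001, -1.0]]
wrist_force: [-0.3, -0.5, -0.0]
width: 0.332
time_s: 55.7
eef_pos: [490.9, 414.0, 99.3]
tcp_rot: [[0.999, 0.044, 0.001], [0.044, -0.999, 0.001], [0.001, -0.001, -1.0]]
wrist_force: [-0.4, 0.5, 1.9]
width: 0.33
```

View pics/s25.png

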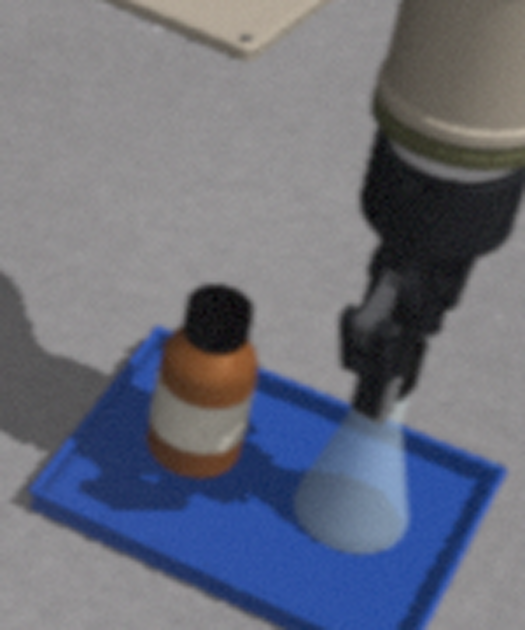

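Flask stands in place; release and retreat upward and to the left, clear of the view.

```bash
python3 -m creep '[[0,0,0,0,0,0,0.02],[0,0,0,0,0,0,0.035],[0,0,0,0,0,0,0.045],[0,0,0,0,0,0,0.055],[0,0,0,0,0,0,0.06],[0,0,0,0,0,0,0.06],[0,0,0.02,0,0,0,0.06],[0,0,0.05,0,0,0,0.06],[0,0,0.09,0,0,0,0.06],[0,0,0.12,0,0,0,0.06],[-0.03,0.03,0.13,0,0,0,0.06],[-0.06,0.06,0.13,0,0,0,0.06],[-0.09,0.09,0.13,0,0,0,0.06],[-0.12,0.12,0.13,0,0,0,0.06],[-0.16,0.14,0.13,0,0,0,0.06],[-0.2,0.16,0.13,0,0,0,0.06],[-0.2,0.16,0.13,0,0,0,0.06],[-0.2,0.16,0.13,0,0,0,0.06],[-0.2,0.16,0.13,0,0,0,0.06]]' 40
python3 - <<'E'
from h import *
im,d=viewer.get_image('scene'); cv2.imwrite('pics/s26.png',im[:,:,::-1])
im,d=viewer.get_image('top'); crop('top',im,60,120,320,280,3,'pics/t26.png');crop('top',im,60,170,190,280,6,'pics/t26b.png')
print(arm.read_state()['dq'])
E
```

```text
time_s: 57.65
eef_pos: [292.1, 572.9, 228.6]
tcp_rot: [[0.999, 0.042, 0.001], [0.042, -0.999, -0.0], [0.001, 0.0, -1.0]]
wrist_force: [0.3, 0.5, 0.6]
width: 0.702
[ 3.75040407e-04  1.83764206e-03 -2.54213424e-03  1.35571556e-04
 -7.32218347e-05  5.15364872e-04 -2.38437956e-03]
```

View pics/s26.png

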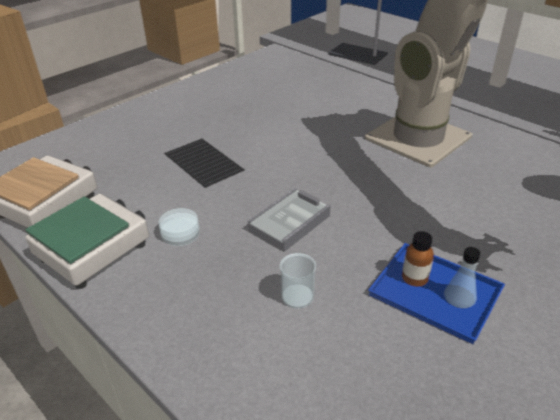

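View pics/t26b.png

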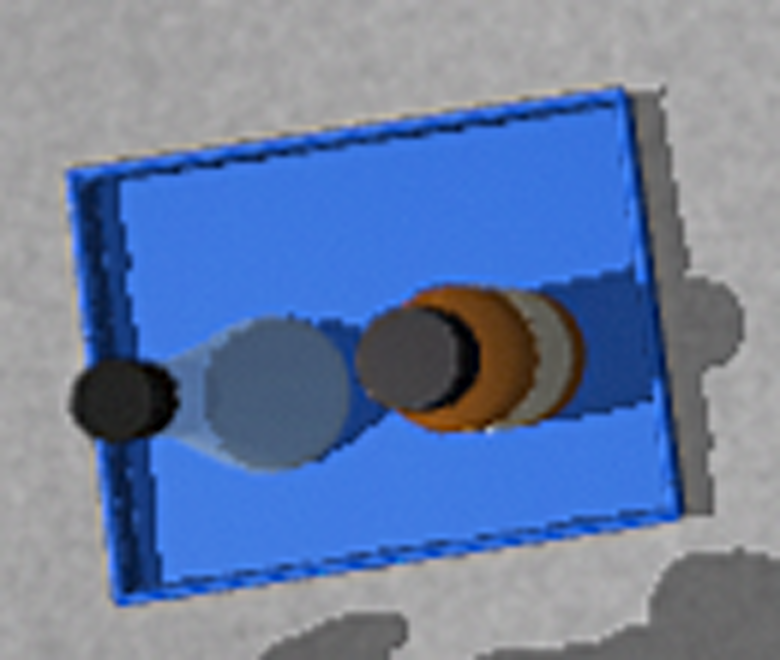

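View pics/t26.png

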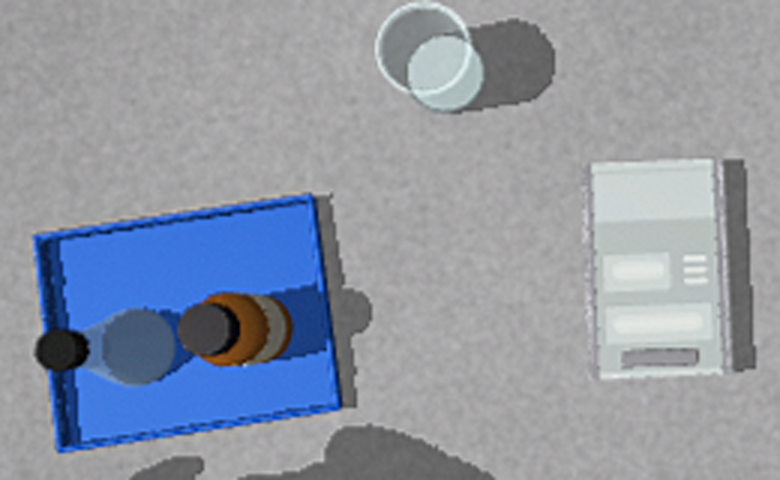

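The flask (base at crop (277,394)) and the bottle (cap at (408,358)) sit at the same pixels as at the start. Both bars are visible in their slots under the shut cover, and the beaker has not moved.

```bash
python3 -c "
from rig import arm
print(arm.job_done())"
```

```text
the job is handed in; nothing more can be done
None
```

The job is handed in at about 58 s of the 150 s allowed, with every step carried out; no verdict was reported.

- **What I did:** I set the flask and bottle on the mat and slid the cover back to its stop. Then I laid the long bar in the long slot and the short bar in the short slot, and slid the cover forward to its front stop. Finally I stood the bottle and the flask back in the tray.
- **Bars:** In the last pictures both lie flat in their own slots, seen through the shut cover.
- **Cover:** The grip travelled 122 mm from the back stop and then pushed back with about 10 N, so it is fully shut.
- **Flask and bottle:** They stand upright at the same pixels as at the start. The tool released each within about 1 mm of where it had gripped it.
- **Beaker and arm:** The beaker has not moved. The arm had stopped clear of everything, with the wrist force near zero.

Two readings disagreed, with no visible effect. The gripper's opening read 1 to 3 mm below the true widths. The scene camera put the bars 2 to 4 mm and 4 to 8° off the top camera's measurement; I worked from the top camera, and the grasps came out centred.

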